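# Lock the belt-tension adjuster with a counter-held jam nut

### The arm

A 6-joint arm with a two-finger parallel gripper is mounted at the origin on the work surface. World frame = base frame: x ahead of the robot, y to its left, z up, the work surface at z = 0. Lengths are in mm, angles in rad, forces in N, time in s.
With the tool pointing down it reaches from about 350 to 775 mm from the base axis. Payload 7.3 kg.
Tool frame: the origin (TCP) lies between the finger pads; the fingertips stand 14 mm ahead of it and the grasp point (between the pads) lies 5 mm behind it; y points along the fingers, z is the direction in which the jaws open and shut, and the axes are right-handed (so a half turn about y gives the same grasp; the last joint's range is limited). The gripper opens to 92 mm and grips with 3 to 60 N. Pads are 19 mm wide; open, the fingers measure 130 mm over their backs; the gripper's body (75 mm by 190 mm) begins 47 mm behind the grasp point.
Start: joints at [1.147, 0.342, 1.524, -0, 1.275, -0.146], TCP at [143.96, 504.895, 240.741] pointing down, gripper open.
Joint ranges: [-2.53, 2.53], [-0.77, 2.02], [0.04, 2.7], [-1, 4.14], [0.28, 2.66], [-3.11, 3.11]. Speed limits (rad/s): [2.57, 2.57, 3.14, 3.14, 3.14, 3.14].

### API

Orientations are given as [roll, pitch, yaw] about the fixed x, y, z axes, in that order (R = Rz(yaw) Ry(pitch) Rx(roll)).
In Python, from plant import bot, vision, order gives the robot as it stands.
- The arm moves only by the tool apply_moves, never from a script. Its argument "rows" is a list of rows, each a list of 3 entries, a list of its own where there are three numbers: the shift along the tool's x, y, z in cm, then the turn about the tool's y in rad, then the finger opening in cm, from 0 to 9.18. A call has 1 to 5 rows; each row is the pose to reach, as a shift and turn from the pose measured when the call began, along the tool's axes at that moment; what a row does not reach only later rows make up. A row lasts 1/8 s, in which the tool goes at most 62.5 mm and 10.7 degrees, less where a joint would pass 70% of its speed; a pose out of reach is approached as far as the arm can. A call with a gripper value outside its range is refused whole. The fingers move at their own pace and stop on an object; the grip force is fixed at half the most. Time passes only in rows, so rows that repeat a pose let the fingers close. It gives the time, the measured TCP pose, the force and the opening at its end, in the units of the state.
- bot.get_obs(): the state, without advancing time (a new reading comes with each control period).
- vision.capture(name): name is "scene" or "top" or "wrist"; returns the picture (400x640x3 uint8, red, green, blue); there is no depth.
- vision.camera_info(name): a dict with "mtx" (3x3 intrinsics, pixels), "rvec" (rotation vector, rad) and "tvec" (3), from world to camera coordinates, as OpenCV has them. Camera axes: x right, y down, z forward; pixel columns grow to the right and rows downward; lengths in mm; the calibration is good to about 2 mm. A picture is of the moment at which its call begins: read the wrist's pose just before it. camera_info takes no time and is no camera call; for the wrist camera it gives the pose at the moment of the call.
- order.close_job(): hands the job in, once; it reports no verdict.
The state is a dict: "time": time; "joint_positions": joint angles; "dq": joint speeds; "tau": joint torques, N m; "tool_pos": TCP position; "tcp_rot": TCP orientation; "contact_force": force on the tool from outside, world axes, zero at the start; "moment": the same for the moment, N m; "grip_width": finger opening in mm.
Only numpy, scipy, OpenCV 4.12 (cv2) and the standard library are available. Lean on these libraries where they do the work, as an engineer would, in place of code of your own. Each camera call takes 0.05 s, during which the arm holds its last target.

### The job

The belt-tension adjuster has been set but not locked. Fit the loose open-ended spanner onto the spindle's flats, with its handle beside the stop post so that the spindle cannot turn, then swing the locknut's lever clockwise (seen from above) until it is fully tight, keeping the spindle's pointer at its setting but for the spanner's slack of a few degrees. Then take the spanner off and lay it flat on the middle of the rubber mat, leaving the carton, bottle and cup where they stand.

Things in the scene. Friction and masses are not known exactly. Their poses are not given: they have to be found in the camera images.
- bracket: Adjuster base: grey plate 280 x 120 x 10 mm fixed to the bench, carrying an upright spindle and a stop post. Origin: on the spindle's axis at bench height, z up. The plate runs from x = -190 to +90 mm and y = -60 to +60 mm. Spindle parts by height above the bench: foot with flats 10 to 40 mm, hexagonal locknut (64 mm over corners, overhanging the foot) 44 to 64 mm, spindle end and pointer to 72 mm.
- flats (a point): On the spindle's axis, 17 mm above the bench: where the spanner's jaw centre is when fully on. Axes as the bracket's. The foot's two flats are 36 mm apart, facing the bracket's +y and -y, and 44 mm long in x. The nut overhangs them, so the spanner goes on only by sliding level on the plate towards the bracket's +x, its handle pointing to -x, beside the post.
- stop_post (a point): Top centre of the steel stop post, 16 mm diameter, 48 mm above the bench, at x = -158, y = +22.5 mm of the bracket. With the spanner straight on the flats the post stands 2.5 mm clear of the handle's +y side; the handle bears on it when the nut is tightened, after the slack is taken up (the pointer's tip moves about 5 mm).
- pointer_tip (a point): Tip of the thin dark pointer on top of the spindle, 50 mm from the axis, 70 mm above the bench. It turns with the spindle and shows its setting (at the start it points along the bracket's +x). The spindle turns stiffly (0.4 N m), the nut on the spindle still more stiffly (0.7 N m): a spindle that is not held turns along with the nut.
- lever (a point): Point on the centre line of the locknut's lever, 80 mm from the spindle's axis and 56 mm above the bench. The lever is a level round steel bar 14 mm thick, ending 112 mm from the axis; this frame's x points outwards along the bar, z up.
- locknut (a joint): Turn of the locknut on the spindle, rad, growing clockwise seen from above; 0: lever 50 degrees anticlockwise of the bracket's +x; 1.57: fully tight against a solid stop, lever 40 degrees clockwise of +x. Starts between 0 and 0.5, stays where it is left.
- spanner_grip (a point): Middle of the loose steel open-ended spanner, on the handle's centre line, half-way up its 14 mm thickness. x points to the jaw, z up. 0.4 kg, 199 mm long; handle 24 mm wide from x = -102 to +21 mm; head 66 mm wide from +21 to +97 mm; slot 38 mm wide, open to +x, floor at x = 41 mm, mouth flared. Starts lying on the mat.
- spanner_jaw (a point): Centre of the spanner's jaw, 66 mm along x from spanner_grip, half-way up; axes as the spanner's.
- mat: Black rubber tool mat, 300 x 160 x 4 mm (x, y, z), fixed flat on the bench; origin: centre of its underside.
- carton: Bystander: closed cardboard carton 60 x 100 x 70 mm; origin at the centre of its underside.
- spray: Bystander: white plastic bottle, 64 mm diameter, 150 mm tall; origin at the centre of its underside.
- cup: Bystander: steel cup, 80 mm diameter, 90 mm tall; origin at the centre of its underside.
Not all that is in view belongs to the job. Several things look just like the part that bears spanner_grip: the one meant starts farthest to the robot's left.

How it is judged:
By the outcome, as a careful person would: the job done as asked, in the order asked, and still so for the second after the job is handed in, with the robot touching nothing.
It also fails if it takes over 72 s, if anything falls off the work surface, if the arm or the gripper's body presses on something with over 40 N, if the wrist force passes 120 N, or if a joint passes its speed limit or range.

## Working session

There is one attempt and no reset: what is moved stays moved. The work goes in short steps, Python scripts to look and compute and a tool call to move; the robot and the scene stay as the last step left them, time stands still between calls to the robot, and variables do not carry over. Pictures are saved under pics/ and viewed, and the job is handed in when it is done.

Besides the shell and the picture viewer there is one more tool, called after "Emit:" as a command line: name --argument value ..., lists and objects as JSON in quotes. apply_moves: Moves the arm, as the interface text tells. Its arguments: {"type":"object","properties":{"rows":{"type":"array","items":{"type":"array"}}},"required":["rows"]}

```bash
ls; mkdir -p pics
cat > h.py <<'E'
import numpy as np, cv2
from plant import bot, vision, order
from scipy.spatial.transform import Rotation as R
def cam(n):
    c=vision.camera_info(n); return np.array(c["mtx"],float),np.array(c["rvec"],float).reshape(3),np.array(c["tvec"],float).reshape(3)
def back(n,uv,z,c=None):
    K,r,t=c or cam(n); M=cv2.Rodrigues(r)[0]
    uv=np.atleast_2d(np.array(uv,float)); d=(np.linalg.inv(K)@np.c_[uv,np.ones(len(uv))].T).T@M
    o=-M.T@t; s=(z-o[2])/d[:,2]; return o+d*s[:,None]
def proj(n,P,c=None):
    K,r,t=c or cam(n); return cv2.projectPoints(np.atleast_2d(np.array(P,float)),r,t,K,None)[0][:,0]
def snap(n,f):
    im=vision.capture(n); cv2.imwrite('pics/'+f,im[:,:,::-1]); return im
def crop(src,f,x0,y0,x1,y1,k):
    im=cv2.imread('pics/'+src)[y0:y1,x0:x1]; cv2.imwrite('pics/'+f,cv2.resize(im,None,fx=k,fy=k,interpolation=cv2.INTER_CUBIC))
E
python3 - <<'E'
from h import *
o=bot.get_obs(); print(o)
snap('scene','s0.png'); snap('top','t0.png'); snap('wrist','w0.png')
for n in('scene','top','wrist'):
    K,r,t=cam(n); print(n,K.tolist(),r,t, -cv2.Rodrigues(r)[0].T@t)
E
```

```text
pics
{'time': 0.0, 'joint_positions': array([ 1.14699363e+00,  3.42746841e-01,  1.52501461e+00, -4.90557377e-06,
        1.27541629e+00, -1.46007296e-01]), 'dq': array([-0.00019251, -0.0001796 ,  0.00016768,  0.0004943 , -0.0009786 ,
       -0.00159811]), 'tau': array([ 3.57842982e-04, -4.31224680e+01, -2.44219244e+01,  7.18487240e-02,
        5.56861516e-02, -1.43246111e-04]), 'tool_pos': array([143.79551357, 504.51791962, 240.03327811]), 'tcp_rot': array([-1.57236523e+00,  2.25972153e-04, -2.77794143e-01]), 'contact_force': array([-0.05650004, -0.04861461, -0.39517013]), 'moment': array([ 0.04868619, -0.02110286, -0.03139437]), 'grip_width': 91.66426009107671}
scene [[415.78697923813235, 0.0, 315.1536938859289], [0.0, 415.78697923813235, 202.7015298311432], [0.0, 0.0, 1.0]] [ 2.32403405  1.1946107  -0.349457  ] [-311.02425506 -320.98626151 1490.0879337 ] [1054.1460228  -372.3629033  1081.78202441]
top [[404.90210438531227, 0.0, 322.32257608319725], [0.0, 404.90210438531227, 199.3556782912621], [0.0, 0.0, 1.0]] [ 2.21599521 -2.15819347  0.0418112 ] [   3.34173115  512.1242576  1258.99663155] [ 444.60894723   -2.90262804 1284.39456532]
wrist [[314.0155241438182, 0.0, 318.48939051124773], [0.0, 314.0155241438182, 207.7147447600884], [0.0, 0.0, 1.0]] [-2.31268763 -1.74442209 -0.25625385] [-525.67027777  -36.77538935  390.39379268] [ 70.17546353 526.87369089 384.14645868]
```

View pics/s0.png

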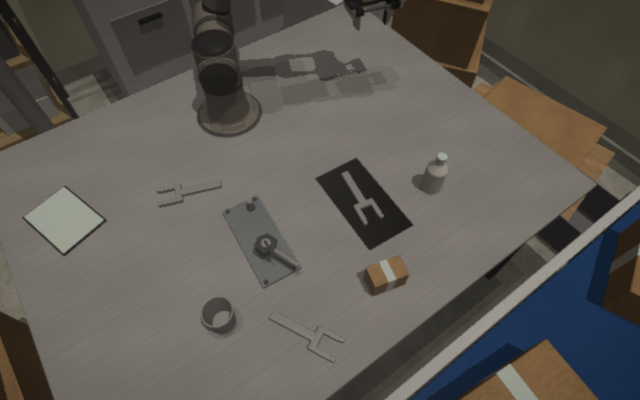

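View pics/t0.png

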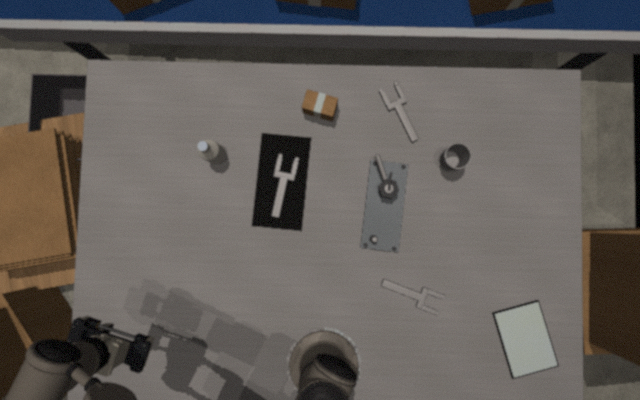

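View pics/w0.png

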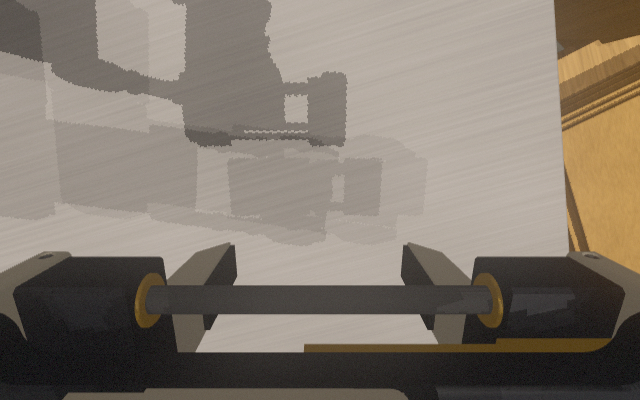

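Run:
```python
from h import *
crop('t0.png','t0a.png',340,140,430,260,5); crop('t0.png','t0b.png',240,120,330,240,5); crop('s0.png','s0a.png',210,180,320,300,5)
crop('s0.png','s0b.png',300,150,430,250,5)
```

```text
(no output)
```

View pics/t0a.png

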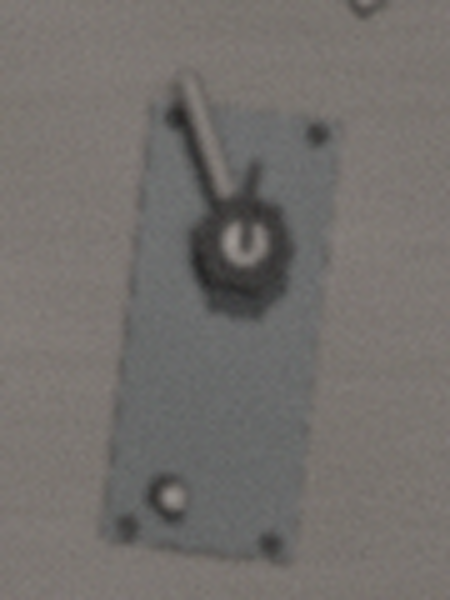

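View pics/t0b.png

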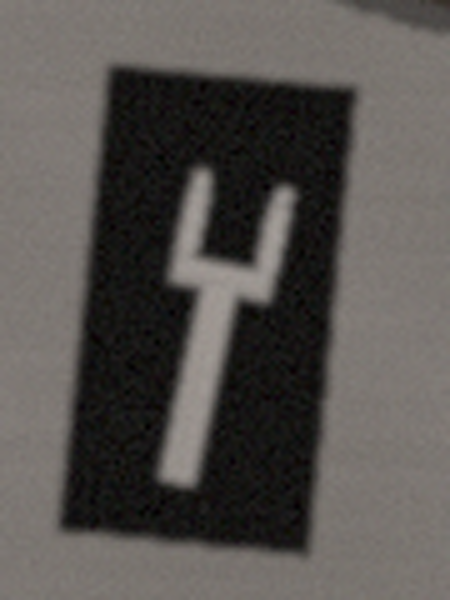

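View pics/s0a.png

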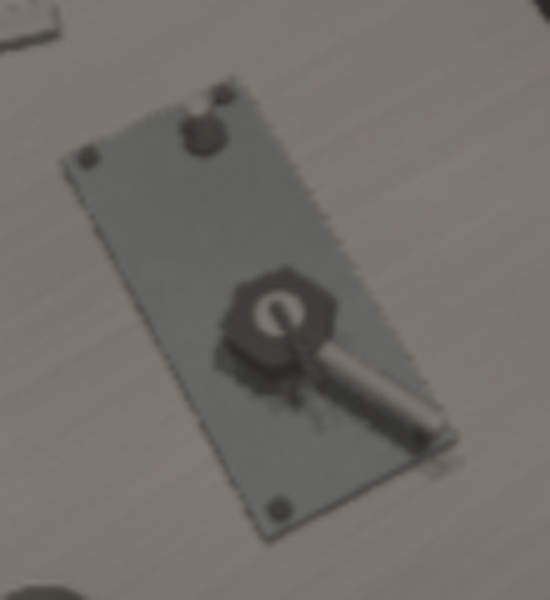

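View pics/s0b.png

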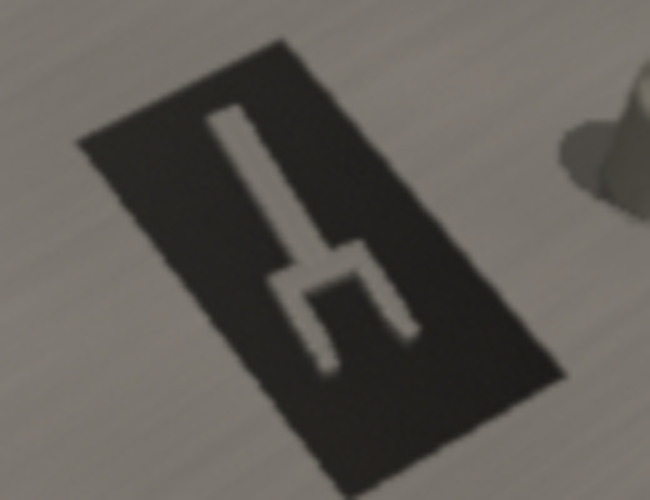

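```bash
cat > m.py <<'E'
from h import *
from scipy.optimize import least_squares
def px(l,x0,y0,k): return (np.array(l,float)+.5)/k-.5+[x0,y0]
def fit(model,obs,z):   # rigid 2D fit: obs list of (cam,pix,idx)
    model=np.array(model,float)
    def P(p):
        c,s=np.cos(p[2]),np.sin(p[2]); return np.c_[model@[[c,s],[-s,c]]+p[:2],np.full(len(model),z)]
    cs={n:cam(n) for n,_ in obs}
    f=lambda p: np.concatenate([(proj(n,P(p),cs[n])-u).ravel() for n,u in obs])
    r=least_squares(f,[500,0,0.],x_scale=[100,100,1]); return r.x, np.abs(r.fun).max(), np.sqrt((r.fun**2).mean())
E
python3 - <<'E'
from m import *
# order: TL(+x,+y) TR(+x,-y) BR BL
pl=[[90,60],[90,-60],[-190,-60],[-190,60]]
t=px([(150,103),(342,125),(290,562),(100,542)],340,140,5)
s=px([(455,437),(268,540),(62,160),(237,78)],210,180,5)
for o in ([('top',t)],[('scene',s)],[('top',t),('scene',s)]): print('br',fit(pl,o,10))
t_=px([(243,240),(172,498)],340,140,5); print('spindle',back('top',t_[:1],68),'post',back('top',t_[1:],48))
t_=px([(278,312),(200,103)],210,180,5); print('spindle',back('scene',t_[:1],70),'post',back('scene',t_[1:],48))
mt=[[150,80],[150,-80],[-150,-80],[-150,80]]
t=px([(110,67),(357,90),(308,553),(62,527)],240,120,5)
s=px([(567,376),(348,500),(78,143),(283,40)],300,150,5)
for o in ([('top',t)],[('scene',s)],[('top',t),('scene',s)]): print('mat',fit(mt,o,4))
sp=[[97,26],[97,-26],[21,-33],[-102,-12],[-102,12],[21,33]]
t=px([(203,168),(290,185),(270,302),(200,488),(157,483),(168,285)],240,120,5)
s=px([(415,335),(328,375),(270,275),(207,122),(240,103),(362,240)],300,150,5)
for o in ([('top',t)],[('scene',s)],[('top',t),('scene',s)]): print('sp',fit(sp,o,18))
# lever tip
a=back('top',px([(187,75),(232,195)],340,140,5),60); print('lever',a,np.arctan2(*(a[0]-a[1])[1::-1]))
E
```

```text
br (array([ 5.46123258e+02, -1.81232680e+02, -9.47635967e-02]), np.float64(0.7540681575544568), np.float64(0.37142518453930146))
br (array([ 5.51856834e+02, -1.79109252e+02, -9.27106625e-02]), np.float64(0.8161278831645973), np.float64(0.4270961570672702))
br (array([ 5.48960700e+02, -1.79967093e+02, -9.33405565e-02]), np.float64(1.3314448646739834), np.float64(0.7969190898634404))
spindle [[ 549.52151357 -181.03491406   68.        ]] post [[ 393.00111279 -143.80464798   48.        ]]
spindle [[ 551.57385297 -179.72524298   70.        ]] post [[ 395.71158764 -139.70251779   48.        ]]
mat (array([ 5.66901859e+02,  1.48492538e+02, -7.26405100e-02]), np.float64(0.7205648782777985), np.float64(0.5287797797751184))
mat (array([ 5.70942859e+02,  1.52793701e+02, -7.39255702e-02]), np.float64(0.4726826269754838), np.float64(0.27549565302344065))
mat (array([ 5.69048525e+02,  1.50699662e+02, -7.26666259e-02]), np.float64(1.4005089570777045), np.float64(0.7885968033009321))
sp (array([ 5.53903269e+02,  1.44126505e+02, -1.80242998e-01]), np.float64(0.8876208191633168), np.float64(0.4310014209249037))
sp (array([ 5.58906159e+02,  1.48577466e+02, -1.95612950e-01]), np.float64(1.4479457142082879), np.float64(0.7135444976226083))
sp (array([ 5.56478683e+02,  1.46426272e+02, -1.86711936e-01]), np.float64(1.841298416079269), np.float64(0.966909402536552))
lever [[ 649.96562582 -146.40988902   60.        ]
 [ 577.38882214 -175.06047055   60.        ]] 0.37598292687311446
```

```bash
cat >> h.py <<'E'
def go(p,yaw=None):
    o=bot.get_obs(); M=R.from_euler('xyz',o['tcp_rot']).as_matrix()
    d=M.T@(np.array(p,float)-o['tool_pos'])/10; y0=np.arctan2(M[1,0],M[0,0])
    print('d cm',d.round(2),'turn',None if yaw is None else round(-(yaw-y0),3),'| at',o['tool_pos'].round(1),o['tcp_rot'].round(4),'F',o['contact_force'].round(1),'w',round(o['grip_width'],1),'t',round(o['time'],2))
E
python3 - <<'E'
from h import *
go([520,146,190],-0.187); print(proj('wrist',[[144,504.5,240],[144,504.5,226],[244,474,0],[144,504.5,0]]))
E
```

```text
d cm [ 46.01   5.04 -24.17] turn -0.091 | at [143.9 504.6 240.2] [-1.5719e+00  1.0000e-04 -2.7780e-01] F [ 0.2  0.  -0.3] w 91.6 t 0.15
[[316.23992054 271.01231044]
 [316.42688836 258.82925011]
 [316.34799109 254.95551001]
 [317.66691324 178.02765283]]
```

Emit:
apply_moves --rows '[[[46,5,-24],-0.09,9],[[46,5,-24],-0.09,9],[[46,5,-24],-0.09,9],[[46,5,-24],-0.09,9],[[46,5,-24],-0.09,9]]'

```text
time: 0.78
tool_pos: [370.7, 289.2, 210.4]
tcp_rot: [-1.572, 0.0, -0.188]
contact_force: [0.3, 0.2, 0.3]
grip_width: 89.9
```

Run:
```python
from h import *
go([600,138,190],-0.187)
```

```text
d cm [ 25.35   2.04 -10.57] turn -0.001 | at [370.7 289.2 210.4] [-1.5717e+00  2.0000e-04 -1.8770e-01] F [0.3 0.2 0.3] w 89.9 t 0.78
```

Emit:
apply_moves --rows '[[[25.3,2,-10.6],0,9],[[25.3,2,-10.6],0,9],[[25.3,2,-10.6],0,9],[[25.3,2,-10.6],0,9],[[25.3,2,-10.6],0,9]]'

```text
time: 1.4
tool_pos: [601.5, 135.2, 189.3]
tcp_rot: [-1.572, 0.001, -0.19]
contact_force: [-0.5, -0.3, -0.1]
grip_width: 90.0
```

Run:
```python
from h import *
go([600,138,190],-0.187); K,r,t=cam('wrist'); print(r.tolist(),t.tolist())
snap('wrist','w1.png')
```

```text
d cm [-0.2  -0.07  0.24] turn -0.003 | at [601.5 135.2 189.3] [-1.5723e+00  8.0000e-04 -1.9040e-01] F [-0.5 -0.3 -0.1] w 90.0 t 1.4
[-2.2395168639161347, -1.8481113190227778, -0.2705690070290071] [-247.82461904786737, -563.4572283686938, 178.91074302713372]
```

View pics/w1.png

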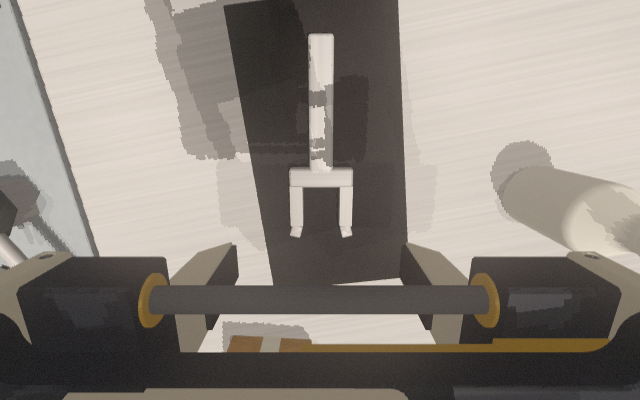

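Run:
```python
from h import *
crop('w1.png','w1a.png',260,20,390,250,4)
crop('w1.png','w1b.png',210,0,420,30,3)
```

```text
(no output)
```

View pics/w1a.png

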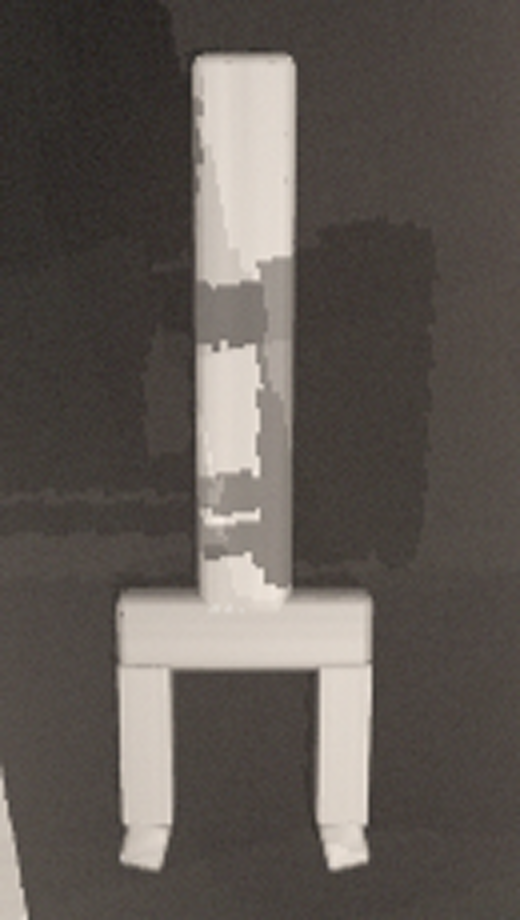

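Run:
```python
from m import *
m=[[-102,-12],[-102,12],[21,-33],[21,33],[41,-19],[41,19]]
w=px([(193,55),(297,55),(118,593),(372,593),(172,670),(318,670)],260,20,4)
p,a,b=fit(m,[('wrist',w)],18);print(p,a,b)
K,r,t=cam('wrist')
P=np.array(p[:2]); go([P[0],P[1],20],p[2]); go([P[0],P[1],90],p[2])
```

```text
[ 5.60254910e+02  1.45412835e+02 -1.89921709e-01] 1.173109942308912 0.7698174893740205
d cm [-4.43 16.89  0.34] turn -0.001 | at [603.  134.  188.9] [-1.5728e+00 -5.0000e-04 -1.9130e-01] F [ 0.9 -1.7 -0.6] w 90.1 t 1.45
d cm [-4.42  9.89  0.33] turn -0.001 | at [603.  134.  188.9] [-1.5728e+00 -5.0000e-04 -1.9130e-01] F [ 0.9 -1.7 -0.6] w 90.1 t 1.45
```

Emit:
apply_moves --rows '[[[-4.5,5,0.3],0,9],[[-4.5,10,0.3],0,9],[[-4.5,14,0.3],0,9],[[-4.5,15,0.3],0,9],[[-4.5,15,0.3],0,9]]'

```text
time: 2.08
tool_pos: [559.5, 145.4, 39.2]
tcp_rot: [-1.573, -0.0, -0.191]
contact_force: [-0.3, 0.1, 0.1]
grip_width: 90.1
```

Run:
```python
from h import *
go([559.3,145.7,20.5],-0.19)
snap('wrist','w2.png')
go([559.3,145.7,20.5],-0.19)
```

```text
d cm [-0.03  1.87  0.03] turn -0.001 | at [559.5 145.4  39.2] [-1.5728e+00 -3.0000e-04 -1.9110e-01] F [-0.3  0.1  0.1] w 90.1 t 2.08
d cm [-0.11  1.97  0.01] turn -0.001 | at [560.3 145.4  40.2] [-1.5722 -0.0023 -0.1912] F [ 0.3 -0.6  0.7] w 90.0 t 2.12
```

View pics/w2.png

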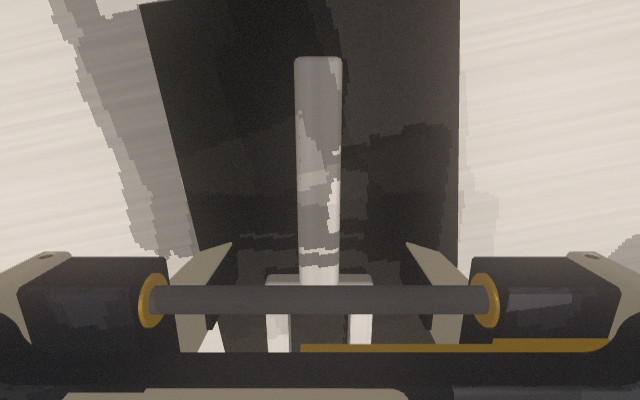

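Emit:
apply_moves --rows '[[[0,1,0],0,9],[[0,1.9,0],0,9],[[0,1.9,0],0,5],[[0,1.9,0],0,2],[[0,1.9,0],0,1.5]]'

```text
time: 2.75
tool_pos: [560.5, 145.4, 21.4]
tcp_rot: [-1.572, -0.003, -0.191]
contact_force: [0.1, -0.4, -0.2]
grip_width: 64.7
```

Emit:
apply_moves --rows '[[[0,0,0],0,1.5],[[0,0,0],0,1.5],[[0,0,0],0,1.5],[[0,0,0],0,1.5]]'

```text
time: 3.25
tool_pos: [560.5, 145.4, 21.4]
tcp_rot: [-1.572, -0.003, -0.191]
contact_force: [-0.1, 0.2, 1.1]
grip_width: 24.5
```

Emit:
apply_moves --rows '[[[0,0,0],0,1.5],[[0,0,0],0,1.5],[[0,-3,0],0,1.5],[[0,-8,0],0,1.5],[[0,-12,0],0,1.5]]'

```text
time: 3.88
tool_pos: [559.8, 145.6, 142.3]
tcp_rot: [-1.572, -0.002, -0.191]
contact_force: [0.2, 1.0, -4.3]
grip_width: 23.4
```

Run:
```python
from h import *
go([440,-170,140],-0.095)
snap('wrist','w3.png')
go([440,-170,140],-0.095)
```

```text
d cm [ -5.77   0.27 -33.26] turn -0.096 | at [559.8 145.6 142.3] [-1.5723 -0.0018 -0.1912] F [ 0.2  1.  -4.3] w 23.4 t 3.88
d cm [ -6.02   0.69 -33.35] turn -0.096 | at [562.4 146.  147.9] [-1.5696 -0.0101 -0.1911] F [ 2.1 -0.3  0.1] w 23.7 t 3.92
```

View pics/w3.png

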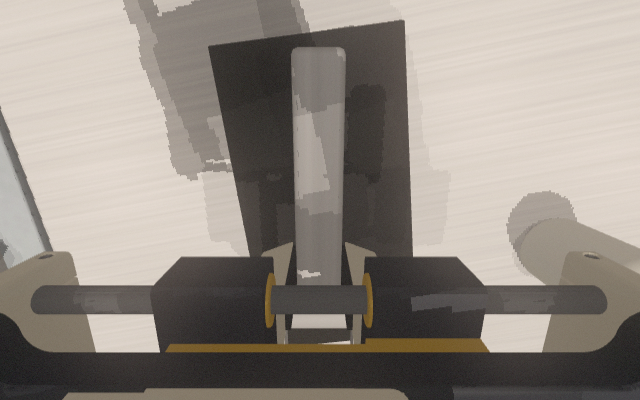

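```bash
cat >> h.py <<'E'
def toolcam():
    o=bot.get_obs(); K,r,t=cam('wrist'); M=R.from_euler('xyz',o['tcp_rot']).as_matrix()
    C=cv2.Rodrigues(r)[0]; return K,cv2.Rodrigues(C@M)[0].ravel(),C@o['tool_pos']+t
E
python3 - <<'E'
from h import *
for i in range(2): print(toolcam()[1:])
crop('w3.png','w3a.png',270,30,370,290,3)
crop('w2.png','w2a.png',270,30,370,290,3)
E
```

```text
(array([1.42135423, 1.05548043, 1.42110322]), array([ -0.98779705,  32.10559162, 159.96839889]))
(array([1.42135423, 1.05548043, 1.42110322]), array([ -0.98779705,  32.10559162, 159.96839889]))
```

View pics/w3a.png

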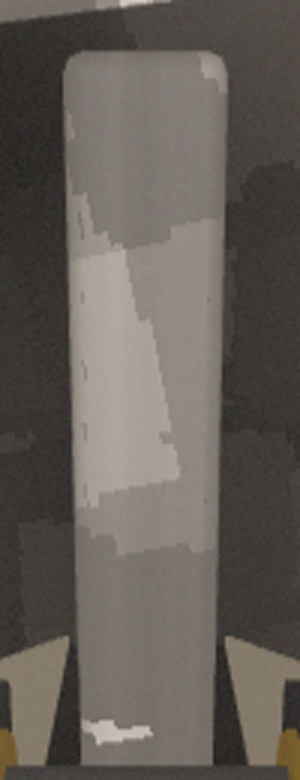

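```bash
cat > hand.py <<'E'
from m import *
def handfit(L,x0,y0,k,tc,tail):
    """L: (row,left,right) edge samples in crop; tail: crop row of tail edge"""
    K,r,t=tc; L=np.array(L,float)
    rows=(L[:,0]+.5)/k-.5+y0; l=(L[:,1]+.5)/k-.5+x0; rr=(L[:,2]+.5)/k-.5+x0; tr=(tail+.5)/k-.5+y0
    def f(p):
        dx,yy,a,b,dz=p
        def pt(s,z):
            xs=dx+s; return np.c_[xs*np.cos(b)-z*np.sin(b), yy+a*xs, xs*np.sin(b)+z*np.cos(b)+dz]
        s=np.linspace(-102,5,200); out=[]
        for z,e in((-12,None),(12,None)):
            q=cv2.projectPoints(pt(s,np.full(200,float(z))),r,t,K,None)[0][:,0]; out.append(np.c_[q])
        q0,q1=out
        if q0[:,0].mean()>q1[:,0].mean(): q0,q1=q1,q0
        i0=np.interp(rows,q0[:,1],q0[:,0]); i1=np.interp(rows,q1[:,1],q1[:,0])
        return np.r_[i0-l,i1-rr,(q0[0,1]+q1[0,1])/2-tr, (yy-3)/2, a/.05,]
    s=least_squares(f,[0,3,0,0,0.]); return s.x,s.fun
E
python3 - <<'E'
from hand import *
p,f=handfit([(100,64,228),(300,68.5,223),(500,74,218.5),(700,80,213)],270,30,3,toolcam(),50)
print('dx,y,tilt,yaw,dz',p.round(3),f.round(2))
E
```

```text
dx,y,tilt,yaw,dz [-2.603  4.638 -0.019  0.     0.985] [-0.05 -0.04 -0.36 -0.85 -0.07  0.22  0.35  0.8  -0.    0.82 -0.38]
```

Run:
```python
from h import *
K,r,t=toolcam()
# tool coords relative: x fwd, y down, z = left(+y)?
for T in ([590,-110,170],[610,-110,190]):
    P=np.array([[550,-180,68],[550,-180,10],[600,-180,70],[395,-141,48],[645,-128,10],[634,-248,10],[366,-101,10],[355,-221,10]])-T
    th=-.095; c,s=np.cos(th),np.sin(th)
    q=np.c_[P[:,0]*c+P[:,1]*s,-P[:,2],-P[:,0]*s+P[:,1]*c]
    print(cv2.projectPoints(q,r,t,K,None)[0][:,0].round(0).tolist())
go([600,-110,185],-.095)
```

```text
[[224.0, 171.0], [241.0, 160.0], [234.0, 231.0], [247.0, -56.0], [305.0, 246.0], [191.0, 246.0], [301.0, -81.0], [149.0, -80.0]]
[[227.0, 143.0], [243.0, 138.0], [236.0, 201.0], [248.0, -74.0], [304.0, 222.0], [194.0, 222.0], [300.0, -96.0], [156.0, -95.0]]
d cm [  8.59  -3.65 -24.41] turn -0.096 | at [562.4 146.  147.9] [-1.5696 -0.0101 -0.1911] F [ 2.1 -0.3  0.1] w 23.7 t 3.92
```

Emit:
apply_moves --rows '[[[3,-3.6,-5],-0.05,1.5],[[6,-3.6,-11],-0.1,1.5],[[8.6,-3.6,-17],-0.1,1.5],[[8.6,-3.6,-23],-0.1,1.5],[[8.6,-3.6,-24.4],-0.1,1.5]]'

```text
time: 4.55
tool_pos: [599.0, -113.3, 182.6]
tcp_rot: [-1.571, -0.008, -0.094]
contact_force: [-0.5, 1.0, -5.4]
grip_width: 23.7
```

Emit:
apply_moves --rows '[[[0,0,0],0,1.5],[[0,0,0],0,1.5],[[0,0,0],0,1.5]]'

```text
time: 4.92
tool_pos: [599.0, -111.9, 182.2]
tcp_rot: [-1.57, -0.007, -0.093]
contact_force: [-0.4, 0.1, -4.7]
grip_width: 23.6
```

Run:
```python
from h import *
go([470,-110,185],-.095);a=cam('wrist')
snap('wrist','w4.png')
print(a[1].tolist(),a[2].tolist(),bot.get_obs()['tool_pos'])
crop('w4.png','w4a.png',120,90,320,260,4)
```

```text
d cm [-12.86  -0.37  -1.01] turn 0.002 | at [ 599.  -111.9  182.2] [-1.5703 -0.0069 -0.0928] F [-0.4  0.1 -4.7] w 23.6 t 4.92
[-2.1487579302994497, -1.9566252809253735, -0.29631734787189834] [54.49661991603541, -601.5984763242088, 155.05692894019168] [ 599.09744794 -111.94086393  182.43745016]
```

View pics/w4.png

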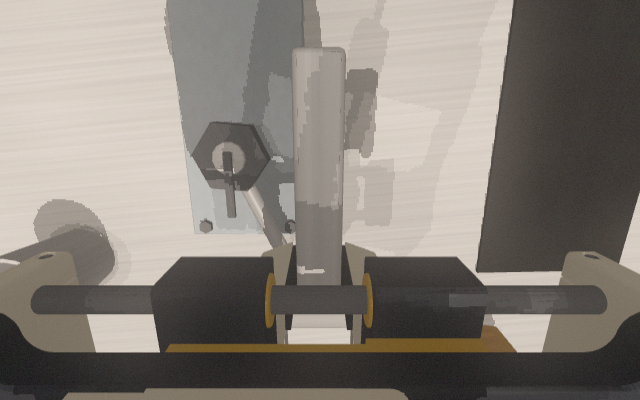

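View pics/w4a.png

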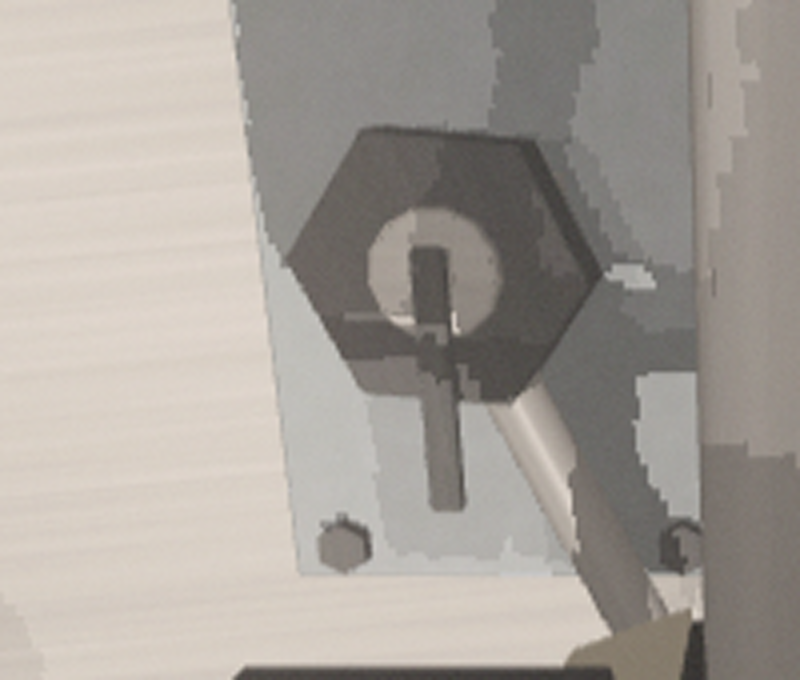

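```bash
cat > br.py <<'E'
from m import *
a=(cam('wrist')[0],np.array([-2.1487579302994497, -1.9566252809253735, -0.29631734787189834]),np.array([54.49661991603541, -601.5984763242088, 155.05692894019168]))
E
python3 - <<'E'
from br import *
q=px([(435,272),(442,266),(448,510),(300,575),(232,0),(690,575)],120,90,4)
for z,i in((68,0),(70,0),(72,0),(64,1),(72,2),(70,2),(10,3),(10,4),(10,5)): print(i,z,back('wrist',q[i],z,a).round(1))
c=back('wrist',q[3:6],10,a); d=c[0]-c[1]; e=c[2]-c[0];print(np.arctan2(d[1],d[0]),np.arctan2(-e[0],e[1])*1)
for th in(-.09,-.1):
    x=np.array([np.cos(th),np.sin(th)]);y=np.array([-x[1],x[0]]); print(th,'origin',c[0][:2]-90*x+60*y)
hx=px([(290,262),(363,130),(530,141),(598,275),(513,402),(362,389)],120,90,4); h=back('wrist',hx,64,a); print(h.mean(0), np.linalg.norm(h-h.mean(0),axis=1))
# lever centre line: edges
l=px([(500,440),(605,645)],120,90,4)
E
```

```text
0 68 [[ 551.3 -180.5   68. ]]
0 70 [[ 551.1 -179.9   70. ]]
0 72 [[ 550.8 -179.3   72. ]]
1 64 [[ 550.6 -180.    64. ]]
2 72 [[ 601.1 -185.5   72. ]]
2 70 [[ 601.7 -186.2   70. ]]
3 10 [[ 635.1 -248.4   10. ]]
4 10 [[ 490.4 -234.    10. ]]
5 10 [[ 644.9 -143.7   10. ]]
-0.09962165862498774 -0.09377932534667802
-0.09 origin [ 550.81285737 -180.56900228]
-0.1 origin [ 551.49552051 -179.72997828]
[ 551.30641649 -179.95861821   64.        ] [31.54754065 31.06884641 32.41936291 32.1864357  31.08317143 32.01528961]
```

```bash
cat >> h.py <<'E'
BO=np.array([551.,-180.]); BY=-0.095
def bw(x,y,z,th=BY):
    c,s=np.cos(th),np.sin(th); return [BO[0]+x*c-y*s,BO[1]+x*s+y*c,z]
def wb(P):
    c,s=np.cos(BY),np.sin(BY); d=np.array(P[:2])-BO; return [d[0]*c+d[1]*s,-d[0]*s+d[1]*c]
E
python3 - <<'E'
from h import *
print(bw(-133,-.7,110)); go(bw(-133,-.7,110),BY)
E
```

```text
[np.float64(418.5333112455082), np.float64(-168.08084019653256), 110]
d cm [-17.51   7.12  -7.26] turn 0.002 | at [ 599.1 -111.9  182.4] [-1.5705 -0.0072 -0.0926] F [ 0.4  0.5 -4.2] w 24.0 t 4.97
```

Emit:
apply_moves --rows '[[[-6,0,-4],0,1.5],[[-12,2,-7.2],0,1.5],[[-17.5,5,-7.2],0,1.5],[[-17.5,7,-7.2],0,1.5],[[-17.5,7,-7.2],0,1.5]]'

```text
time: 5.6
tool_pos: [417.4, -166.4, 110.4]
tcp_rot: [-1.569, -0.004, -0.093]
contact_force: [1.6, -0.2, -4.2]
grip_width: 23.7
```

Emit:
apply_moves --rows '[[[0,0,0],0,1.5],[[0,0,0],0,1.5]]'

```text
time: 5.85
tool_pos: [419.0, -166.6, 111.4]
tcp_rot: [-1.57, -0.007, -0.091]
contact_force: [0.5, -0.6, -4.3]
grip_width: 23.5
```

Run:
```python
from h import *
go(bw(-133,-.7,27.5),BY);a=cam('wrist')
snap('wrist','w5.png');snap('top','t5.png'); 
go(bw(-133,-.7,27.5),BY)
crop('t5.png','t5a.png',340,140,430,290,4)
print(back('wrist',[[0,0]],0))
```

```text
d cm [-0.09  8.39 -0.16] turn 0.004 | at [ 419.  -166.6  111.4] [-1.57   -0.0067 -0.0914] F [ 0.5 -0.6 -4.3] w 23.5 t 5.85
d cm [-0.03  8.36 -0.17] turn 0.003 | at [ 418.5 -166.5  111.1] [-1.5697 -0.006  -0.0917] F [ 0.3  0.2 -4.3] w 23.6 t 5.95
[[ 246.25136668 -374.56278269    0.        ]]
```

View pics/w5.png

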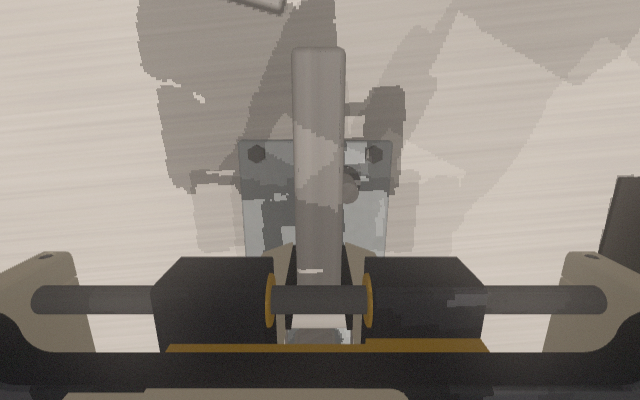

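View pics/t5a.png

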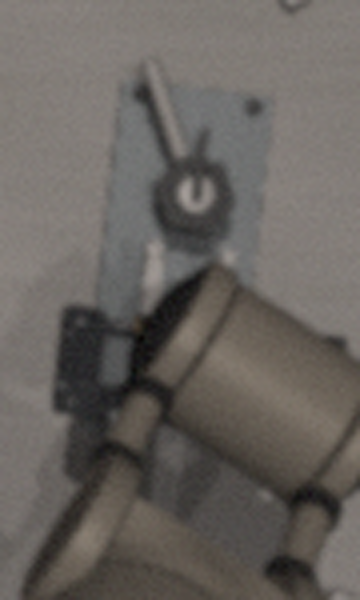

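Run:
```python
from h import *
crop('w5.png','w5a.png',225,110,405,260,4)
```

```text
(no output)
```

View pics/w5a.png

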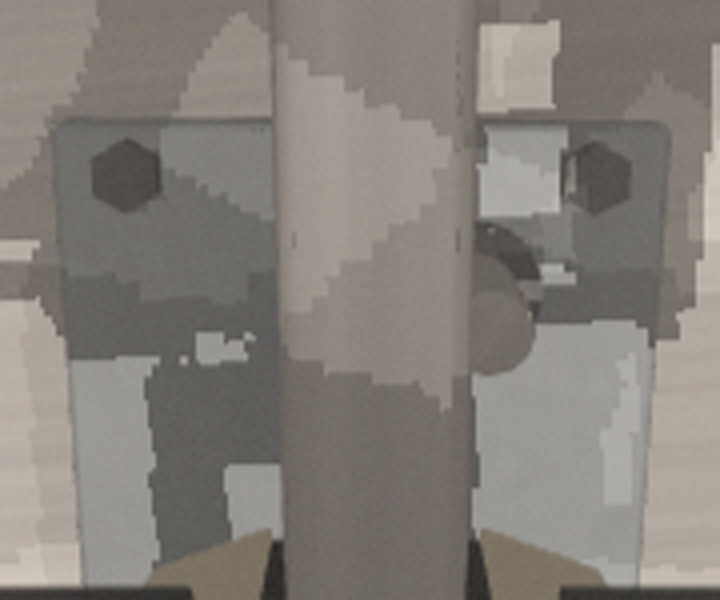

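Run:
```python
from hand import *
c=back('wrist',px([(52,123),(668,123),(82,580),(640,580)],225,110,4),10)
for p in c: print(p.round(1),np.round(wb(p),1))
e=back('wrist',px([(537,316),(490,377)],225,110,4),48); print('post edge',[np.round(wb(p),1) for p in e])
p,f=handfit([(20,273,476),(200,277,474),(400,282,472),(560,286,469)],225,110,4,toolcam(),-248); print(p.round(3),f.round(2))
o=bot.get_obs(); M=R.from_euler('xyz',o['tcp_rot']).as_matrix()
for x in(-100,0,66): print(wb((M@np.array([p[0]+x,p[1]+p[2]*x,p[4]+p[3]*x])+o['tool_pos'])), (M@np.array([p[0]+x,p[1]+p[2]*x,p[4]]))[2])
print(wb(o['tool_pos']))
```

```text
[ 356.9 -221.8   10. ] [-189.3  -60. ]
[ 367.8 -104.6   10. ] [-189.6   57.7]
[ 452.2 -231.5   10. ] [-93.5 -60.6]
[ 463.2 -112.8   10. ] [-93.8  58.5]
post edge [array([-160.8,   29.1]), array([-150.1,   21.5])]
[-2.572  4.71  -0.049  0.005  1.203] [-0.41 -0.29 -0.31 -0.31  0.43  0.33  0.17  0.39 -0.    0.85 -0.99]
[np.float64(-235.72166425082312), np.float64(1.2501847924712344)] -10.25822176452942
[np.float64(-135.7551160216874), np.float64(2.0986365197964947)] -4.723812404410775
[np.float64(-69.77719419045782), np.float64(2.6586146598311586)] -1.0711022267324684
[np.float64(-133.20715312181142), np.float64(0.8990329404268049)]
```

Emit:
apply_moves --rows '[[[0,2,-0.27],0,1.5],[[0,4,-0.27],0,1.5],[[0,6,-0.27],0,1.5],[[0,7.3,-0.27],0,1.5],[[0,7.3,-0.27],0,1.5]]'

```text
time: 6.58
tool_pos: [418.6, -168.9, 37.6]
tcp_rot: [-1.569, -0.005, -0.092]
contact_force: [0.8, -0.0, -3.5]
grip_width: 23.7
```

Emit:
apply_moves --rows '[[[0,0,0],0,1.5],[[0,0,0],0,1.5]]'

```text
time: 6.82
tool_pos: [419.0, -169.2, 38.2]
tcp_rot: [-1.57, -0.006, -0.091]
contact_force: [-0.3, -0.3, -4.4]
grip_width: 23.8
```

Run:
```python
from h import *
go(bw(-133,-1.8,27.5),BY)
snap('wrist','w6.png');
go(bw(-133,-1.8,27.5),BY); print(wb(bot.get_obs()['tool_pos']))
crop('w6.png','w6a.png',220,30,420,260,3)
```

```text
d cm [-0.06  1.07 -0.01] turn 0.004 | at [ 419.  -169.2   38.2] [-1.5697 -0.0059 -0.0915] F [-0.3 -0.3 -4.4] w 23.8 t 6.83
d cm [-0.06  1.07 -0.01] turn 0.004 | at [ 418.9 -169.1   38.2] [-1.5696 -0.0058 -0.0915] F [ 0.5  1.  -4.8] w 24.0 t 6.88
[np.float64(-132.50505496473338), np.float64(-1.6939341945100193)]
```

View pics/w6a.png

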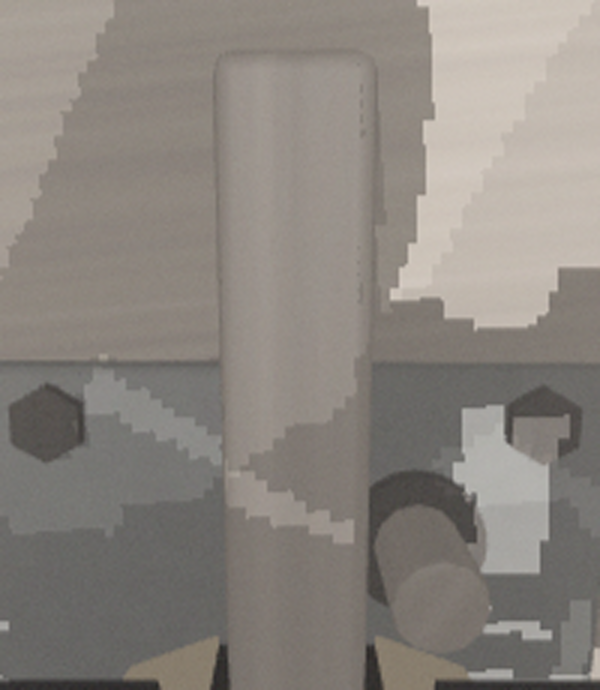

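Emit:
apply_moves --rows '[[[0,0.4,-0.05],0.006,1.5],[[0,0.8,-0.05],0.006,1.5],[[0,0.8,-0.05],0.006,1.5],[[1,0.8,-0.05],0.006,1.5],[[1,0.8,-0.05],0.006,1.5]]'

```text
time: 7.5
tool_pos: [430.2, -171.0, 30.4]
tcp_rot: [-1.57, -0.008, -0.097]
contact_force: [0.4, 0.1, -3.0]
grip_width: 23.9
```

Run:
```python
from h import *
go(bw(-63.5,-2.2,30),-.098); print(wb(bot.get_obs()['tool_pos']))
```

```text
d cm [5.76 0.09 0.04] turn 0.001 | at [ 430.2 -171.    30.4] [-1.5704 -0.0075 -0.0971] F [ 0.4  0.1 -3. ] w 23.9 t 7.5
[np.float64(-121.10108624097207), np.float64(-2.491106521319413)]
```

Emit:
apply_moves --rows '[[[0.6,0,0.02],0,1.5],[[1.2,0,0.02],0,1.5],[[1.8,0,0.02],0,1.5],[[2.4,0,0.02],0,1.5],[[2.4,0,0.02],0,1.5]]'

```text
time: 8.12
tool_pos: [454.6, -173.2, 30.6]
tcp_rot: [-1.571, -0.008, -0.097]
contact_force: [-0.2, -0.2, -4.5]
grip_width: 23.8
```

Run:
```python
from h import *
go(bw(-63.5,-2.2,30),-.098); print(wb(bot.get_obs()['tool_pos']))
snap('wrist','w7.png'); crop('w7.png','w7a.png',220,30,420,260,3)
```

```text
d cm [3.31 0.09 0.03] turn 0.001 | at [ 454.6 -173.2   30.6] [-1.5706 -0.0079 -0.0969] F [-0.2 -0.2 -4.5] w 23.8 t 8.12
[np.float64(-96.61681430663695), np.float64(-2.405682009703508)]
```

View pics/w7a.png

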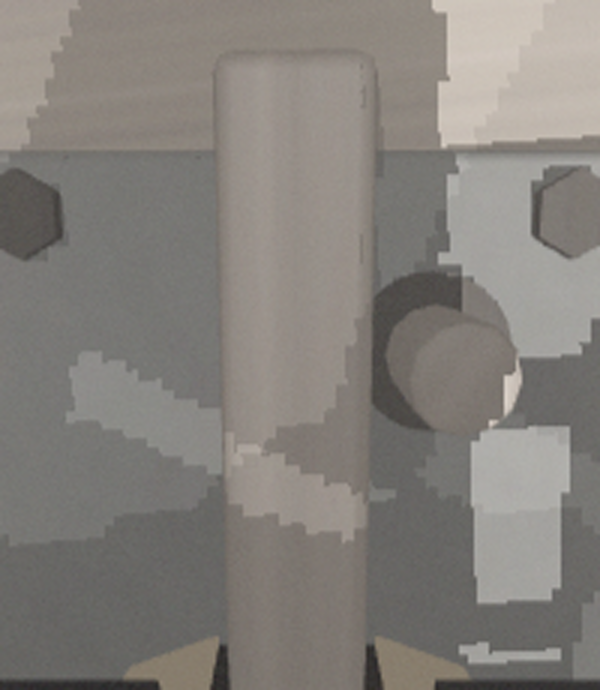

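Emit:
apply_moves --rows '[[[0.8,0,0.02],0,1.5],[[1.6,0,0.02],0,1.5],[[2.4,0,0.02],0,1.5],[[3,0,0.02],0,1.5],[[3,0,0.02],0,1.5]]'

```text
time: 8.8
tool_pos: [484.5, -175.8, 30.7]
tcp_rot: [-1.57, -0.008, -0.097]
contact_force: [0.0, 1.2, -3.9]
grip_width: 23.9
```

Run:
```python
from h import *
go(bw(-63.5,-2.2,30),-.098); print(wb(bot.get_obs()['tool_pos']))
```

```text
d cm [ 0.31  0.07 -0.01] turn 0.001 | at [ 484.5 -175.8   30.7] [-1.5704 -0.0076 -0.0966] F [ 0.   1.2 -3.9] w 23.9 t 8.8
[np.float64(-66.61642922059308), np.float64(-2.128353878461481)]
```

Emit:
apply_moves --rows '[[[0.3,0,0],0,1.5],[[0.3,0,0],0,1.5],[[0.3,0.15,0],0,1.5],[[0.3,0.3,0],0,1.5],[[0.3,0.3,0],0,1.5]]'

```text
time: 9.43
tool_pos: [487.3, -176.0, 27.6]
tcp_rot: [-1.57, -0.007, -0.097]
contact_force: [-0.7, 0.3, -4.4]
grip_width: 23.8
```

Run:
```python
from h import *
go(bw(-63.5,-2.2,27.5),-.098); print(wb(bot.get_obs()['tool_pos']))
snap('wrist','w8.png'); crop('w8.png','w8a.png',200,30,440,260,3)
```

```text
d cm [ 0.03  0.01 -0.01] turn 0.001 | at [ 487.3 -176.    27.6] [-1.5703 -0.0072 -0.0966] F [-0.7  0.3 -4.4] w 23.8 t 9.43
[np.float64(-63.767131289147514), np.float64(-2.100068265393474)]
```

View pics/w8a.png

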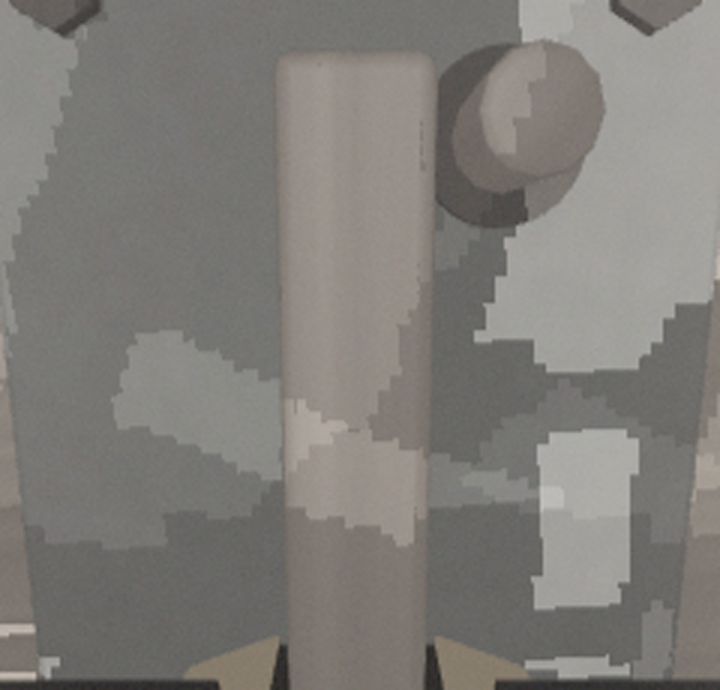

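Emit:
apply_moves --rows '[[[0,0.1,0],0,1.5],[[0,0.2,0],0,1.5],[[0,0.2,0],0,1.5]]'

```text
time: 9.85
tool_pos: [487.5, -176.1, 27.3]
tcp_rot: [-1.571, -0.008, -0.096]
contact_force: [-5.2, 3.0, 14.0]
grip_width: 23.6
```

Emit:
apply_moves --rows '[[[0.1,-0.1,0],0,1.5],[[0.2,-0.1,0],0,1.5],[[0.2,-0.1,0],0,1.5]]'

```text
time: 10.22
tool_pos: [489.4, -176.3, 28.0]
tcp_rot: [-1.571, -0.008, -0.096]
contact_force: [0.5, -0.8, -4.5]
grip_width: 23.8
```

Run:
```python
from h import *
go(bw(-63.5,-2.2,27.5),-.098); print(wb(bot.get_obs()['tool_pos']))
```

```text
d cm [-0.19  0.05 -0.01] turn 0.002 | at [ 489.4 -176.3   28. ] [-1.5707 -0.0078 -0.0964] F [ 0.5 -0.8 -4.5] w 23.8 t 10.22
[np.float64(-61.65136264484779), np.float64(-2.1385047968180135)]
```

Emit:
apply_moves --rows '[[[0.1,0,0],0,1.5],[[0.2,0,0],0,1.5],[[0.2,0,0],0,1.5]]'

```text
time: 10.6
tool_pos: [491.5, -176.4, 27.9]
tcp_rot: [-1.571, -0.008, -0.096]
contact_force: [-0.2, 0.0, -3.6]
grip_width: 23.7
```

Emit:
apply_moves --rows '[[[0.1,0,0],0,1.5],[[0.2,0,0],0,1.5],[[0.2,0,0],0,1.5]]'

```text
time: 10.98
tool_pos: [491.7, -176.4, 27.8]
tcp_rot: [-1.57, -0.004, -0.096]
contact_force: [-6.9, -1.6, 0.8]
grip_width: 23.6
```

Emit:
apply_moves --rows '[[[-0.3,0,0],0,1.5],[[-0.3,0,0],0,1.5],[[-0.3,0.1,0],0,1.5],[[-0.3,0.1,0],0,4.5],[[-0.3,0.1,0],0,4.5]]'

```text
time: 11.6
tool_pos: [489.2, -176.3, 27.1]
tcp_rot: [-1.57, -0.005, -0.096]
contact_force: [-0.1, 0.4, 0.3]
grip_width: 39.0
```

Emit:
apply_moves --rows '[[[0,0,0],0,4.5],[[0,-2,0],0,4.5],[[0,-7,0],0,4.5],[[0,-12,0],0,3.2],[[0,-13,0],0,3.2]]'

```text
time: 12.22
tool_pos: [490.2, -177.1, 160.5]
tcp_rot: [-1.573, -0.011, -0.096]
contact_force: [1.0, -0.5, -0.5]
grip_width: 32.9
```

Run:
```python
from h import *
o=bot.get_obs(); a=cam('wrist'); print(a[1].tolist(),a[2].tolist())
snap('wrist','w9.png')
go([620,-140,165],-.095)
```

```text
[-2.147489901447222, -1.9500367824970164, -0.29665940533087753] [128.40204971648052, -497.81657901403145, 161.8125453068094]
d cm [12.61 -0.39  4.91] turn -0.001 | at [ 489.8 -176.8  159.9] [-1.5724 -0.0098 -0.0959] F [-0.2 -1.7  0.9] w 32.1 t 12.28
```

View pics/w9.png

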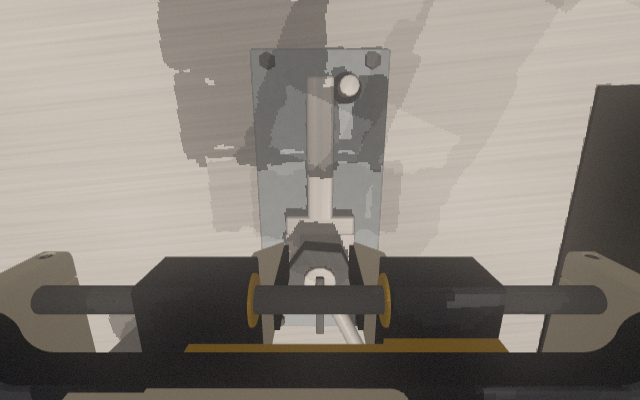

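Run:
```python
from br import *
import cv2
im=cv2.imread('pics/w4.png')[90:260,120:320]; im=cv2.resize(im,None,fx=4,fy=4,interpolation=cv2.INTER_CUBIC)
for th,col in((.36,(0,0,255)),(.42,(0,255,0)),(.48,(255,0,0))):
    u=np.array([np.cos(th),np.sin(th)]); n=np.array([-u[1],u[0]])
    for s in(-7,7):
        P=np.array([[*(BO+u*r+n*s),56] for r in(32,112)])
        q=(proj('wrist',P,a)-[120,90]+.5)*4-.5
        cv2.line(im,tuple(map(int,q[0])),tuple(map(int,q[1])),col,1)
cv2.imwrite('pics/w4l.png',im)
```

```text
(no output)
```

View pics/w4l.png

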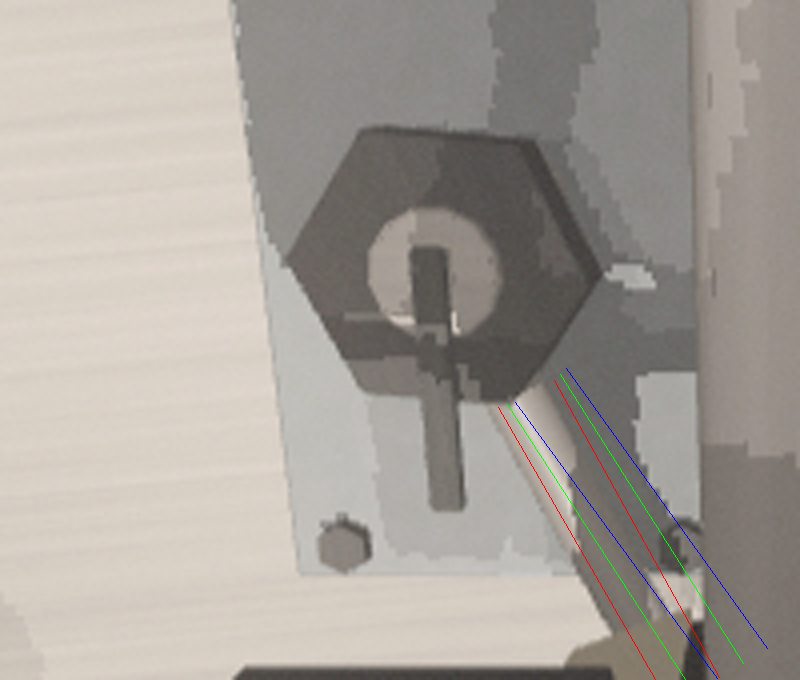

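Run:
```python
from h import *
go([634,-153,130],.33)
```

```text
d cm [14.1   3.12  3.76] turn -0.426 | at [ 489.8 -176.8  159.9] [-1.5724 -0.0098 -0.0959] F [-0.2 -1.7  0.9] w 32.1 t 12.28
```

Emit:
apply_moves --rows '[[[5,0,1],-0.15,4.2],[[10,1,2.5],-0.3,4.2],[[14.1,2,3.8],-0.43,4.2],[[14.1,3,3.8],-0.43,4.2],[[14.1,3,3.8],-0.43,4.2]]'

```text
time: 12.9
tool_pos: [632.2, -152.2, 128.5]
tcp_rot: [-1.573, -0.004, 0.333]
contact_force: [-1.6, -0.1, -0.6]
grip_width: 41.8
```

Run:
```python
from h import *
go([634,-153,58],.33)
snap('wrist','w10.png'); snap('top','t10.png'); snap('scene','s10.png'); go([634,-153,58],.33)
crop('t10.png','t10a.png',340,120,440,260,4); crop('s10.png','s10a.png',200,150,350,300,4)
```

```text
d cm [ 0.12  7.05 -0.12] turn 0.003 | at [ 632.2 -152.2  128.5] [-1.5731 -0.0038  0.3329] F [-1.6 -0.1 -0.6] w 41.8 t 12.9
d cm [0.02 7.35 0.02] turn 0.003 | at [ 633.2 -153.1  131.5] [-1.5762 -0.0079  0.3325] F [-0.7 -0.3 -0.4] w 42.2 t 13.05
```

View pics/w10.png

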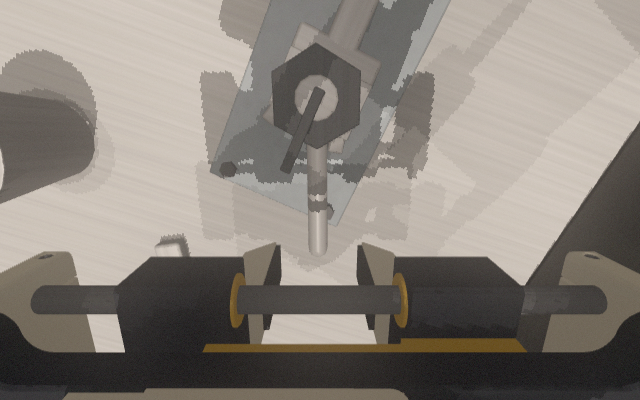

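View pics/s10a.png

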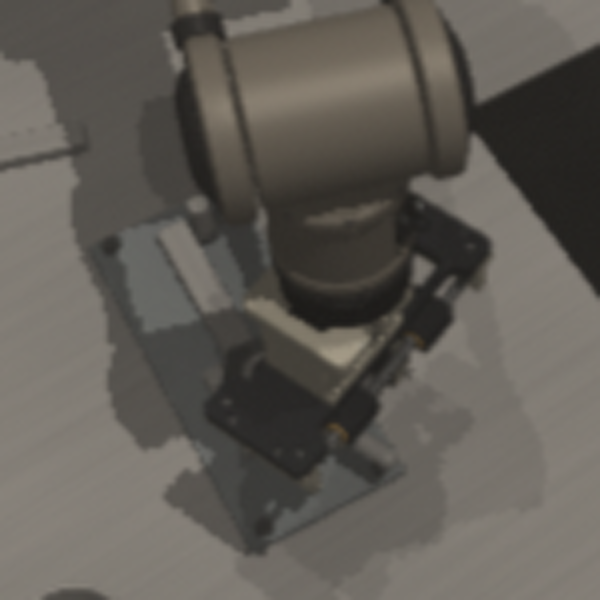

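Emit:
apply_moves --rows '[[[0,3,0],0,4.2],[[0,6,0],0,4.2],[[0,7.3,0],0,4.2],[[0,7.3,0],0,2.4],[[0,7.3,0],0,2.4]]'

```text
time: 13.68
tool_pos: [634.6, -153.7, 60.0]
tcp_rot: [-1.578, -0.01, 0.332]
contact_force: [0.7, -0.1, 0.8]
grip_width: 26.7
```

Run:
```python
from h import *
snap('wrist','w11.png');go([634,-153,58],.33);
```

```text
d cm [-0.04  0.2   0.08] turn 0.002 | at [ 634.6 -153.7   60. ] [-1.5779 -0.0099  0.3323] F [0.3 0.6 0. ] w 25.5 t 13.72
```

View pics/w11.png

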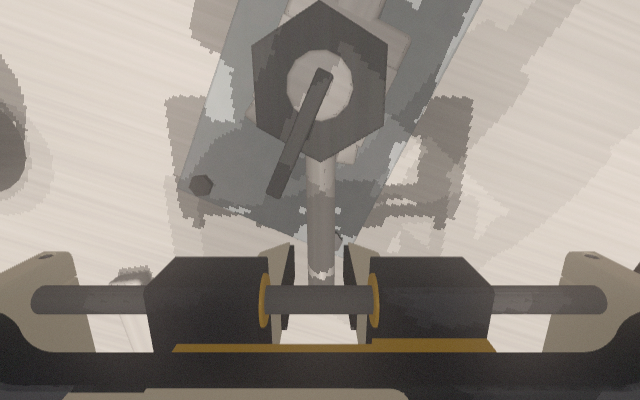

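Lever sits between the fingers (column 320), pointer unchanged. Start the arc.

Emit:
apply_moves --rows '[[[-0.03,0,-0.7],0.08,2.4],[[-0.11,0,-1.4],0.16,2.4],[[-0.25,0,-2.09],0.24,2.4],[[-0.44,0,-2.77],0.32,2.4],[[-0.69,0,-3.43],0.4,2.4]]'

```text
time: 14.35
tool_pos: [639.3, -186.3, 60.8]
tcp_rot: [-1.571, -0.011, -0.07]
contact_force: [-1.0, 6.9, -0.3]
grip_width: 24.0
```

Run:
```python
from h import *
snap('wrist','w12.png');go([634,-153,58],.33);o=bot.get_obs()['tool_pos']; d=o[:2]-[551,-181]; print(np.hypot(*d),np.arctan2(d[1],d[0]))
```

```text
d cm [-0.78  0.28  3.38] turn -0.404 | at [ 639.3 -187.3   60.9] [-1.5711 -0.0116 -0.0736] F [-0.3  6.9 -1.4] w 23.9 t 14.4
88.52524996547493 -0.0712519235061235
```

View pics/w12.png

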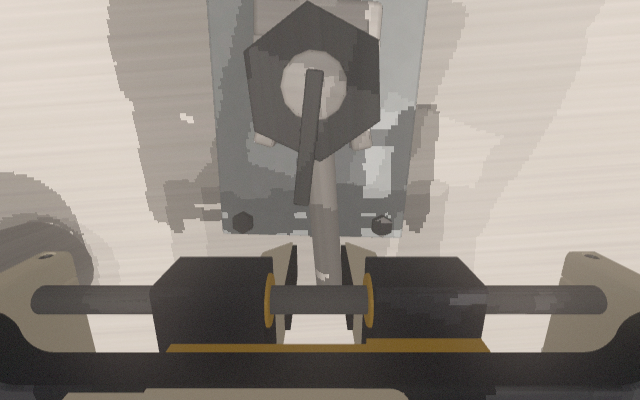

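Emit:
apply_moves --rows '[[[-0.03,0.2,-0.7],0.08,2.4],[[-0.11,0.2,-1.4],0.16,2.4],[[-0.25,0.2,-2.09],0.24,2.4],[[-0.44,0.2,-2.77],0.32,2.4],[[-0.69,0.2,-3.43],0.4,2.4]]'

```text
time: 15.02
tool_pos: [631.1, -219.4, 60.3]
tcp_rot: [-1.564, -0.013, -0.476]
contact_force: [2.3, 6.2, 1.3]
grip_width: 24.5
```

Run:
```python
from h import *
snap('wrist','w13.png');go([634,-153,58],.33);o=bot.get_obs()['tool_pos']; d=o[:2]-[551,-181]; print(np.hypot(*d),np.arctan2(d[1],d[0]))
```

```text
d cm [-2.82  0.23  6.11] turn -0.81 | at [ 630.8 -220.3   60.3] [-1.5641 -0.0127 -0.4797] F [1.9 6.3 2. ] w 24.1 t 15.07
88.94568517205616 -0.4573744928013843
```

View pics/w13.png

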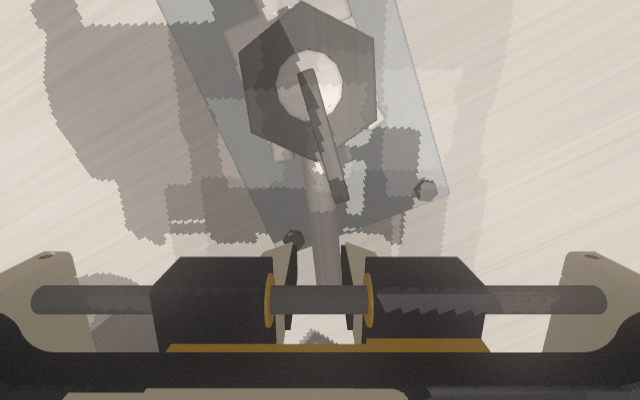

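Emit:
apply_moves --rows '[[[-0.02,0.2,-0.53],0.06,2.4],[[-0.06,0.2,-1.05],0.12,2.4],[[-0.14,0.2,-1.57],0.18,2.4],[[-0.25,0.2,-2.09],0.24,2.4],[[-0.39,0.2,-2.6],0.3,2.4]]'

```text
time: 15.7
tool_pos: [617.3, -240.4, 60.1]
tcp_rot: [-1.557, -0.013, -0.781]
contact_force: [4.8, 5.4, 2.4]
grip_width: 23.8
```

Run:
```python
from h import *
go([634,-153,58],.33);o=bot.get_obs()['tool_pos']; d=o[:2]-[551,-181]; print(np.hypot(*d),np.arctan2(d[1],d[0]))
```

```text
d cm [-4.97  0.25  7.38] turn -1.111 | at [ 617.3 -240.4   60.1] [-1.5568 -0.0133 -0.7812] F [4.8 5.4 2.4] w 23.8 t 15.7
89.04530079164321 -0.7302585143335132
```

Emit:
apply_moves --rows '[[[0,0.2,-0.3],0.03,2.4],[[-0.02,0.2,-0.55],0.06,2.4],[[-0.04,0.2,-0.8],0.09,2.4],[[-0.07,0.2,-1.05],0.12,2.4],[[-0.07,0.2,-1.05],0.12,2.4]]'

```text
time: 16.32
tool_pos: [611.3, -246.4, 60.0]
tcp_rot: [-1.552, -0.014, -0.901]
contact_force: [3.7, 5.0, 2.3]
grip_width: 24.2
```

Run:
```python
from h import *
go([634,-153,58],.33);o=bot.get_obs()['tool_pos']; d=o[:2]-[551,-181]; print(np.hypot(*d),np.arctan2(d[1],d[0]))
```

```text
d cm [-5.92  0.26  7.57] turn -1.231 | at [ 611.3 -246.4   60. ] [-1.5516 -0.0143 -0.9012] F [3.7 5.  2.3] w 24.2 t 16.32
88.95856807769017 -0.8252490837608428
```

Emit:
apply_moves --rows '[[[0,0.2,-0.25],0.02,2.4],[[0,0.2,-0.5],0.04,2.4],[[0,0.2,-0.75],0.06,2.4],[[0,0.2,-0.75],0.06,2.4]]'

```text
time: 16.82
tool_pos: [607.4, -250.0, 59.9]
tcp_rot: [-1.547, -0.016, -0.961]
contact_force: [3.5, 5.3, 2.4]
grip_width: 24.2
```

Run:
```python
from h import *
snap('wrist','w14.png')
go([634,-153,58],.33);o=bot.get_obs()['tool_pos']; d=o[:2]-[551,-181]; print(np.hypot(*d),np.arctan2(d[1],d[0]))
```

```text
d cm [-6.43  0.27  7.74] turn -1.291 | at [ 607.4 -250.    59.9] [-1.5471 -0.0155 -0.9609] F [3.4 4.6 2.7] w 24.1 t 16.88
89.09403307581394 -0.8860426038999673
```

View pics/w14.png

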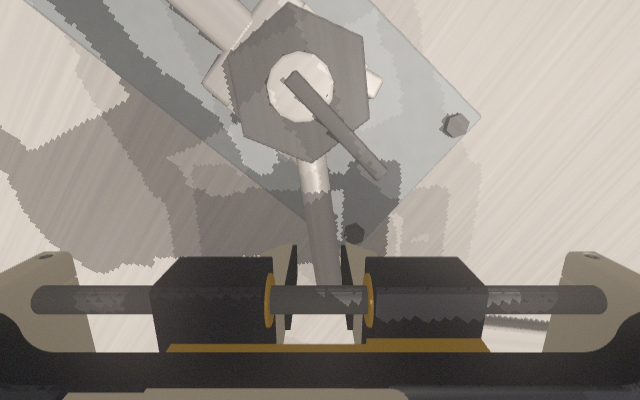

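Emit:
apply_moves --rows '[[[-0.02,0.2,-0.25],0.02,2.4],[[-0.04,0.2,-0.5],0.04,2.4],[[-0.06,0.2,-0.75],0.06,2.4],[[-0.06,0.2,-0.75],0.06,2.4]]'

```text
time: 17.38
tool_pos: [603.1, -253.2, 59.9]
tcp_rot: [-1.542, -0.017, -1.021]
contact_force: [3.8, 3.5, 1.4]
grip_width: 23.8
```

Run:
```python
from h import *
go([634,-153,58],.33);o=bot.get_obs()['tool_pos']; d=o[:2]-[551,-181]; print(np.hypot(*d),np.arctan2(d[1],d[0]))
```

```text
d cm [-6.93  0.29  7.86] turn -1.351 | at [ 603.1 -253.2   59.9] [-1.5418 -0.0175 -1.021 ] F [3.8 3.5 1.4] w 23.8 t 17.38
89.05584693726806 -0.9454978907873498
```

Run:
```python
from h import *
snap('wrist','w15.png');snap('top','t15.png');snap('scene','s15.png')
go([634,-153,58],.33)
crop('s15.png','s15a.png',200,150,350,300,4)
```

```text
d cm [-6.93  0.29  7.86] turn -1.351 | at [ 603.1 -253.2   59.8] [-1.542  -0.0174 -1.0207] F [5.1 4.2 1.9] w 24.0 t 17.52
```

View pics/w15.png

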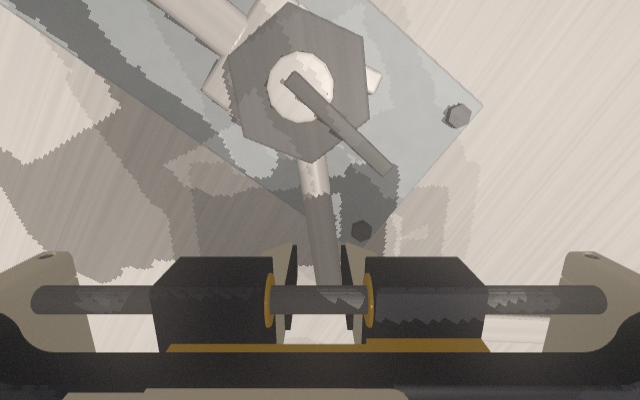

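View pics/s15a.png

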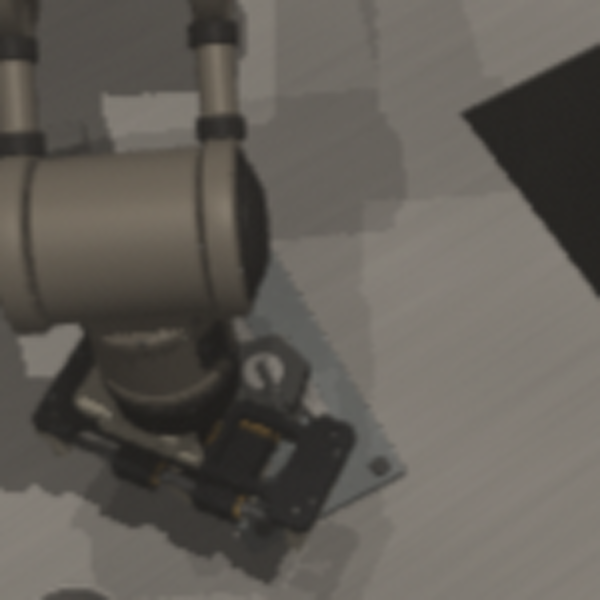

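Run:
```python
from h import *
crop('w15.png','w15a.png',190,0,490,260,3)
```

```text
(no output)
```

View pics/w15a.png

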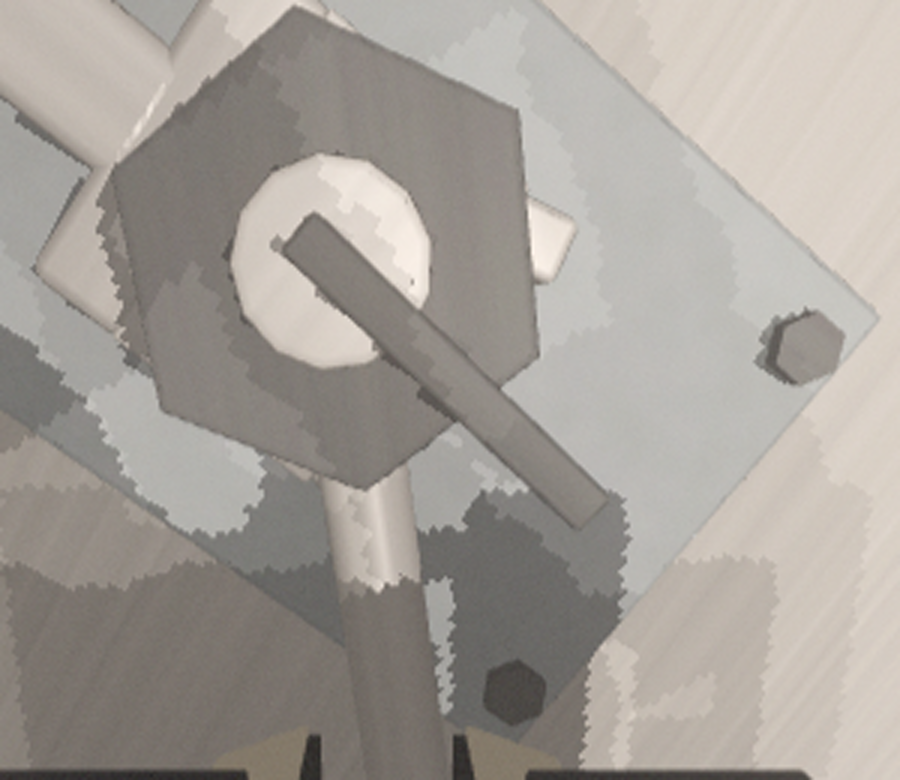

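```bash
cat > ang.py <<'E'
from m import *
def ang(n,q,z,c=None):
    p=back(n,q,z,c); d=p[1]-p[0]; return round(float(np.degrees(np.arctan2(d[1],d[0]))),2), p.round(1).tolist()
E
python3 - <<'E'
from ang import *
f=lambda l: px(l,190,0,3)
print('ptr',ang('wrist',f([(300,233),(592,510)]),71))
print('ptr2',ang('wrist',f([(331,262),(592,510)]),71))
print('lever',ang('wrist',f([(366,500),(404,720)]),58))
print('lev2',ang('wrist',f([(331,262),(404,720)]),58))
print('bolts(-y to +y)',ang('wrist',f([(514,692),(806,348)]),14))
print('edge',ang('wrist',f([(540,0),(878,318)]),10))
E
```

```text
ptr (-10.5, [[546.8, -180.5, 71.0], [600.2, -190.3, 71.0]])
ptr2 (-10.54, [[552.0, -181.4, 71.0], [600.2, -190.3, 71.0]])
lever (-49.13, [[573.3, -207.7, 58.0], [597.8, -236.0, 58.0]])
lev2 (-49.82, [[551.3, -180.9, 58.0], [597.8, -236.0, 58.0]])
bolts(-y to +y) (84.32, [[626.7, -233.5, 14.0], [635.5, -144.5, 14.0]])
edge (-6.13, [[558.3, -122.2, 10.0], [645.8, -131.6, 10.0]])
```

Emit:
apply_moves --rows '[[[0,0.2,-0.1],0.01,2.4],[[0,0.2,-0.2],0.02,2.4],[[0,0.2,-0.3],0.02,2.4],[[0,0.2,-0.3],0.02,2.4]]'

```text
time: 18.02
tool_pos: [602.8, -253.8, 59.4]
tcp_rot: [-1.537, -0.019, -1.041]
contact_force: [5.4, 6.3, 2.8]
grip_width: 23.7
```

Run:
```python
from h import *
go([634,-153,58],.33);o=bot.get_obs()['tool_pos']; d=o[:2]-[551,-181]; print(np.hypot(*d),np.arctan2(d[1],d[0]))
```

```text
d cm [-7.12  0.26  7.78] turn -1.371 | at [ 602.8 -253.8   59.4] [-1.5372 -0.0193 -1.0407] F [5.4 6.3 2.8] w 23.7 t 18.02
89.37157543325455 -0.9521765051802483
```

Emit:
apply_moves --rows '[[[0,0.2,-0.3],0.01,2.4],[[0,0.2,-0.6],0.01,2.4],[[0,0.2,-0.8],0.01,2.4],[[0,0.2,-0.8],0.01,2.4]]'

```text
time: 18.52
tool_pos: [600.8, -255.4, 59.3]
tcp_rot: [-1.527, -0.023, -1.051]
contact_force: [16.0, 14.1, 1.4]
grip_width: 24.6
```

Run:
```python
from h import *
go([634,-153,58],.33);o=bot.get_obs()['tool_pos']; d=o[:2]-[551,-181]; print(np.hypot(*d),np.arctan2(d[1],d[0]))
```

```text
d cm [-7.23  0.31  7.96] turn -1.381 | at [ 600.8 -255.4   59.3] [-1.5273 -0.0232 -1.0507] F [16.  14.1  1.4] w 24.6 t 18.52
89.49953120111118 -0.9804287993459727
```

Run:
```python
from h import *
snap('wrist','w16.png')
crop('w16.png','w16a.png',190,0,490,260,3); print(bot.get_obs()['contact_force'])
```

```text
[15.66603417 13.53295634  2.11257352]
```

View pics/w16a.png

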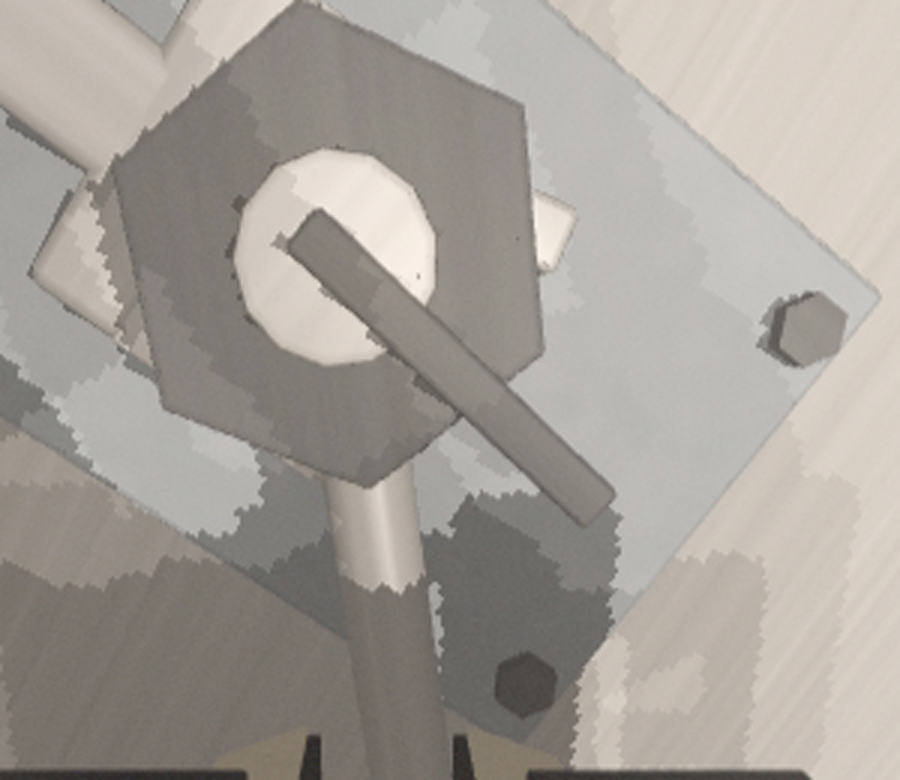

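Run:
```python
from ang import *
f=lambda l: px(l,190,0,3)
print('ptr2',ang('wrist',f([(336,257),(600,507)]),71))
print('lever',ang('wrist',f([(370,500),(406,720)]),58))
print('lev2',ang('wrist',f([(336,257),(406,720)]),58))
print('bolts(-y to +y)',ang('wrist',f([(525,685),(807,330)]),14))
```

```text
ptr2 (-12.02, [[551.9, -181.2, 71.0], [600.2, -191.5, 71.0]])
lever (-51.27, [[572.8, -208.5, 58.0], [596.1, -237.6, 58.0]])
lev2 (-51.91, [[551.5, -180.6, 58.0], [596.1, -237.6, 58.0]])
bolts(-y to +y) (84.53, [[626.8, -233.6, 14.0], [635.3, -144.7, 14.0]])
```

Emit:
apply_moves --rows '[[[0,0,0.3],0,3],[[0,0,0.4],0,3.4],[[0,-3,0.4],0,3.4],[[0,-8,0.4],0,3.4],[[0,-11,0.4],0,3.4]]'

```text
time: 19.2
tool_pos: [598.7, -254.7, 171.9]
tcp_rot: [-1.527, -0.026, -1.052]
contact_force: [-0.4, -0.9, 0.2]
grip_width: 34.1
```

Run:
```python
from h import *
snap('wrist','w17.png')
go([500,-178,160],-.19); go([590,-178,160],-.19)
```

```text
d cm [-11.73   1.    -4.89] turn -0.862 | at [ 600.  -255.4  175.9] [-1.5241 -0.0307 -1.0517] F [ 1.5 -0.9  2.4] w 33.9 t 19.25
d cm [-7.26  1.5   2.91] turn -0.862 | at [ 600.  -255.4  175.9] [-1.5241 -0.0307 -1.0517] F [ 1.5 -0.9  2.4] w 33.9 t 19.25
```

View pics/w17.png

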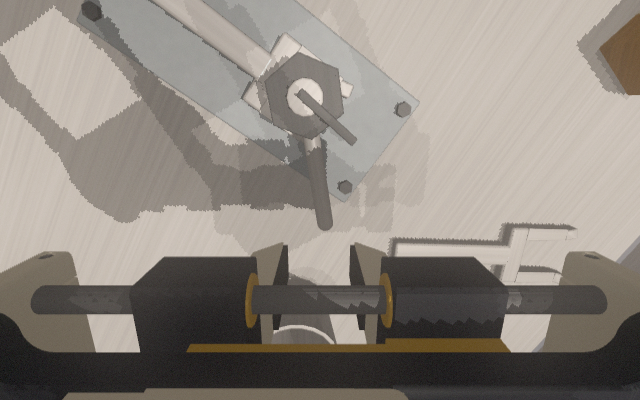

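Run:
```python
from h import *
go([555,-178,170],-.205); o=bot.get_obs(); M=R.from_euler('xyz',o['tcp_rot']).as_matrix(); print(M[:,1], o['joint_positions'].round(3))
```

```text
d cm [-8.97  0.31 -0.08] turn -0.847 | at [ 600.  -255.4  175.9] [-1.5241 -0.0307 -1.0517] F [ 1.5 -0.9  2.4] w 33.9 t 19.25
[ 0.05571112 -0.00344214 -0.998441  ] [-0.532  0.598  1.288  0.027  1.206 -1.061]
```

Emit:
apply_moves --rows '[[[-2,0,0],-0.18,4.5],[[-4,0,0],-0.36,4.5],[[-6,0.2,0],-0.54,4.5],[[-8,0.3,-0.1],-0.72,4.5],[[-9,0.3,-0.1],-0.85,4.5]]'

```text
time: 19.88
tool_pos: [553.4, -177.6, 169.6]
tcp_rot: [-1.564, -0.054, -0.197]
contact_force: [0.4, -0.8, -0.5]
grip_width: 45.0
```

Emit:
apply_moves --rows '[[[0,0,0],0,4.5],[[0,0,0],0,4.5]]'

```text
time: 20.12
tool_pos: [553.4, -178.3, 169.4]
tcp_rot: [-1.564, -0.054, -0.2]
contact_force: [-0.5, -1.0, 0.8]
grip_width: 45.1
```

Run:
```python
from h import *
go([555,-178,170],-.205); a=cam('wrist'); print(a[1].tolist(),a[2].tolist())
snap('wrist','w18.png'); go([555,-178,170],-.205)
crop('w18.png','w18a.png',220,0,420,250,3)
```

```text
d cm [ 0.16 -0.05  0.06] turn 0.005 | at [ 553.4 -178.3  169.4] [-1.5638 -0.0536 -0.1998] F [-0.5 -1.   0.8] w 45.1 t 20.12
[-2.215706828471747, -1.8091501669719618, -0.3249014639002125] [62.51805417629417, -569.0094674957141, 123.71539534783574]
d cm [ 0.14 -0.05  0.06] turn 0.005 | at [ 553.5 -178.3  169.5] [-1.5638 -0.0537 -0.1995] F [0.2 0.1 0.5] w 44.4 t 20.18
```

View pics/w18a.png

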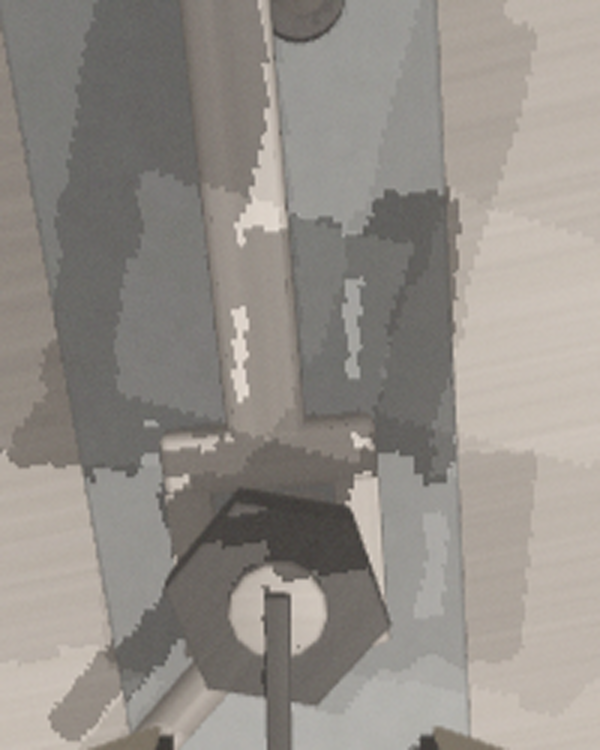

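Run:
```python
from ang import *
f=lambda l: px(l,220,0,3)
print('handle',ang('wrist',f([(225,0),(262.5,400)]),24))
print('left',ang('wrist',f([(182,0),(224,400)]),24)); print('right',ang('wrist',f([(268,0),(301,410)]),24))
print('head back',ang('wrist',f([(162,437),(375,417)]),24))
print('ptr',ang('wrist',f([(278,607),(277.5,745)]),71))
print('edges',ang('wrist',f([(5,30),(125,700)]),10),ang('wrist',f([(438,30),(467,680)]),10))
```

```text
handle (-6.67, [[399.4, -163.9, 24.0], [500.7, -175.8, 24.0]])
left (-6.81, [[397.2, -174.8, 24.0], [498.4, -186.9, 24.0]])
right (-6.67, [[401.6, -153.0, 24.0], [505.8, -165.2, 24.0]])
head back (83.8, [[505.3, -207.6, 24.0], [512.2, -143.9, 24.0]])
ptr (-12.02, [[549.4, -180.7, 71.0], [589.6, -189.3, 71.0]])
edges (-5.64, [[391.0, -224.7, 10.0], [592.3, -244.6, 10.0]]) (-5.58, [[414.4, -108.2, 10.0], [608.8, -127.2, 10.0]])
```

Run:
```python
from h import *
go([490.5,-174.2,100],-.117); go([490.5,-174.2,27.5],-.117)
```

```text
d cm [-6.62  6.59 -0.89] turn -0.083 | at [ 553.5 -178.3  169.5] [-1.5638 -0.0537 -0.1995] F [0.2 0.1 0.5] w 44.4 t 20.18
d cm [-7.01 13.83 -0.94] turn -0.083 | at [ 553.5 -178.3  169.5] [-1.5638 -0.0537 -0.1995] F [0.2 0.1 0.5] w 44.4 t 20.18
```

Emit:
apply_moves --rows '[[[-4,3,-0.5],-0.05,4.5],[[-6.6,6,-0.9],-0.083,4.5],[[-6.8,9,-0.9],-0.083,4.5],[[-6.9,11,-0.9],-0.083,4.5],[[-6.9,11,-0.9],-0.083,4.5]]'

```text
time: 20.8
tool_pos: [489.4, -173.9, 54.5]
tcp_rot: [-1.567, -0.051, -0.118]
contact_force: [0.2, -0.0, 0.6]
grip_width: 44.8
```

Run:
```python
from h import *
snap('wrist','w19.png');go([490.5,-174.2,27.5],-.117)
```

```text
d cm [-0.11  2.81  0.  ] turn -0.001 | at [ 490.1 -174.2   55.6] [-1.5679 -0.0532 -0.1177] F [-0.5  0.8  0.8] w 45.2 t 20.85
```

View pics/w19.png

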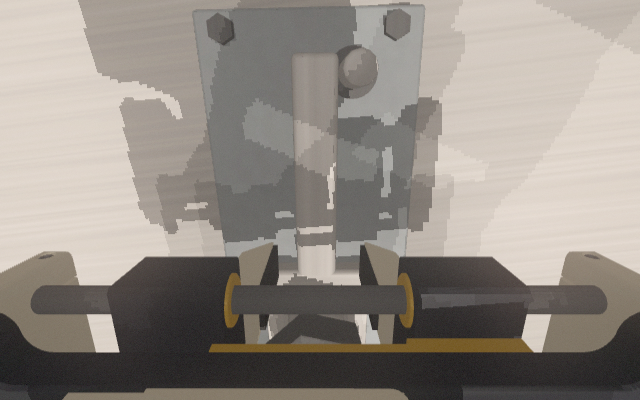

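Emit:
apply_moves --rows '[[[-0.1,1.5,-0.1],0,4.5],[[-0.1,2.8,-0.1],0,4.5],[[-0.1,2.8,-0.1],0,4.5],[[-0.1,2.8,-0.1],0,2],[[-0.1,2.8,-0.1],0,1.5]]'

```text
time: 21.48
tool_pos: [490.8, -175.3, 27.9]
tcp_rot: [-1.568, -0.054, -0.118]
contact_force: [-1.2, -0.2, 1.3]
grip_width: 29.5
```

Emit:
apply_moves --rows '[[[0,0,0],0,1.5],[[0,0,0],0,1.5],[[0,0,0],0,1.5]]'

```text
time: 21.85
tool_pos: [490.8, -175.5, 28.1]
tcp_rot: [-1.569, -0.054, -0.118]
contact_force: [-1.5, -1.8, -0.7]
grip_width: 23.5
```

Run:
```python
from h import *
go([490.5,-174.2,27.5],-.117); print(wb(bot.get_obs()['tool_pos']))
```

```text
d cm [-0.05  0.06  0.13] turn -0.001 | at [ 490.8 -175.5   28.1] [-1.5685 -0.0542 -0.1176] F [-1.5 -1.8 -0.7] w 23.5 t 21.85
[np.float64(-60.35146603827845), np.float64(-1.2758003441566546)]
```

Emit:
apply_moves --rows '[[[0,-0.08,0],0,1.5],[[-0.6,-0.12,0],0,1.5],[[-1.2,-0.15,0],0,1.5],[[-1.8,-0.18,0],0,1.5],[[-1.8,-0.18,0],0,1.5]]'

```text
time: 22.48
tool_pos: [471.7, -173.1, 28.7]
tcp_rot: [-1.568, -0.052, -0.118]
contact_force: [-1.1, -2.3, -4.3]
grip_width: 23.9
```

Run:
```python
from h import *
go([490.5,-174.2,27.5],-.117); print(wb(bot.get_obs()['tool_pos']))
```

```text
d cm [1.87 0.21 0.11] turn -0.001 | at [ 471.7 -173.1   28.7] [-1.568  -0.0521 -0.1175] F [-1.1 -2.3 -4.3] w 23.9 t 22.48
[np.float64(-79.62013202602877), np.float64(-0.6794952574423574)]
```

Emit:
apply_moves --rows '[[[-1.2,-0.1,0],0,1.5],[[-2.4,-0.15,0],0,1.5],[[-3.6,-0.2,0],0,1.5],[[-5,-0.28,0],0,1.5],[[-5,-0.28,0],0,1.5]]'

```text
time: 23.1
tool_pos: [419.5, -167.2, 28.8]
tcp_rot: [-1.568, -0.049, -0.117]
contact_force: [-4.8, -7.0, -2.5]
grip_width: 23.5
```

Run:
```python
from h import *
snap('wrist','w20.png');go([490.5,-174.2,27.5],-.117); print(wb(bot.get_obs()['tool_pos']))
```

```text
d cm [7.1  0.48 0.13] turn -0.0 | at [ 419.6 -167.2   28.8] [-1.5679 -0.0491 -0.117 ] F [-6.1 -7.4 -2. ] w 23.5 t 23.15
[np.float64(-131.98031571154814), np.float64(0.24566506762007911)]
```

View pics/w20.png

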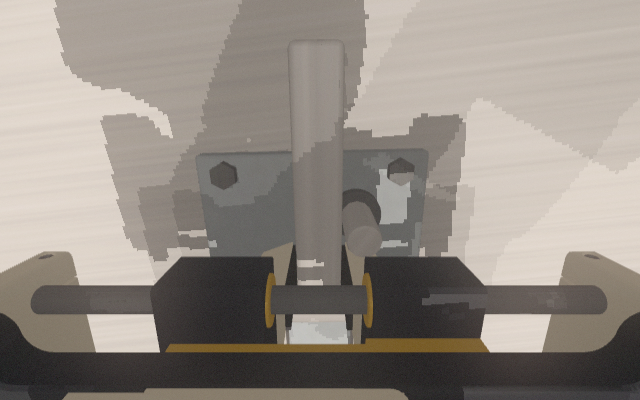

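Emit:
apply_moves --rows '[[[0,0,-0.2],0,1.5],[[0.1,-2,-0.2],0,1.5],[[0.3,-6,-0.2],0,1.5],[[0.5,-10,-0.2],0,1.5],[[0.6,-12,-0.2],0,1.5]]'

```text
time: 23.78
tool_pos: [419.1, -169.1, 150.5]
tcp_rot: [-1.568, -0.05, -0.117]
contact_force: [-0.9, 0.8, -5.6]
grip_width: 23.6
```

Run:
```python
from h import *
snap('top','t21.png');crop('t21.png','t21a.png',240,120,430,270,4)
go([574,150,150],-.19)
```

```text
d cm [11.55  0.88 33.54] turn 0.073 | at [ 419.9 -169.6  152.1] [-1.569  -0.0524 -0.1169] F [ 1.5 -0.5 -2.3] w 23.4 t 23.82
```

View pics/t21a.png

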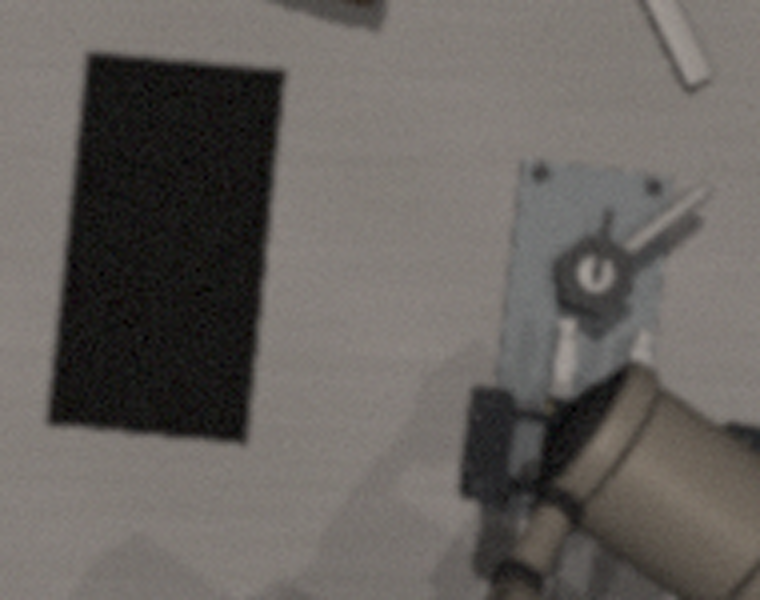

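Run:
```python
from h import *
go([574,150.3,120],-.073)
```

```text
d cm [11.39  3.88 33.56] turn -0.044 | at [ 419.9 -169.6  152.1] [-1.569  -0.0524 -0.1169] F [ 1.5 -0.5 -2.3] w 23.4 t 23.82
```

Emit:
apply_moves --rows '[[[2,0.1,5.5],0,1.5],[[4,0.2,11],-0.02,1.5],[[6,0.6,17],-0.044,1.5],[[8,1.5,23],-0.044,1.5],[[10,2.5,28],-0.044,1.5]]'

```text
time: 24.45
tool_pos: [552.3, 99.0, 131.5]
tcp_rot: [-1.571, -0.05, -0.072]
contact_force: [0.7, -1.0, -4.2]
grip_width: 23.9
```

Run:
```python
from h import *
go([574,150.3,50],-.073)
```

```text
d cm [1.39 8.22 5.27] turn 0.001 | at [552.3  99.  131.5] [-1.5711 -0.0498 -0.0722] F [ 0.7 -1.  -4.2] w 23.9 t 24.45
```

Emit:
apply_moves --rows '[[[1,1,3.5],0,1.5],[[1.4,4,5.3],0,1.5],[[1.4,7,5.3],0,1.5],[[1.4,8.2,5.3],0,1.5],[[1.4,8.2,5.3],0,1.5]]'

```text
time: 25.08
tool_pos: [573.0, 150.2, 49.1]
tcp_rot: [-1.572, -0.047, -0.073]
contact_force: [0.7, -0.3, -4.4]
grip_width: 23.4
```

Run:
```python
from h import *
snap('wrist','w22.png');go([574,150.3,24],-.073)
```

```text
d cm [-0.12  2.62  0.01] turn 0.0 | at [573.9 150.2  50.3] [-1.5711 -0.0492 -0.0728] F [ 0.  -0.3 -3.9] w 23.3 t 25.12
```

View pics/w22.png

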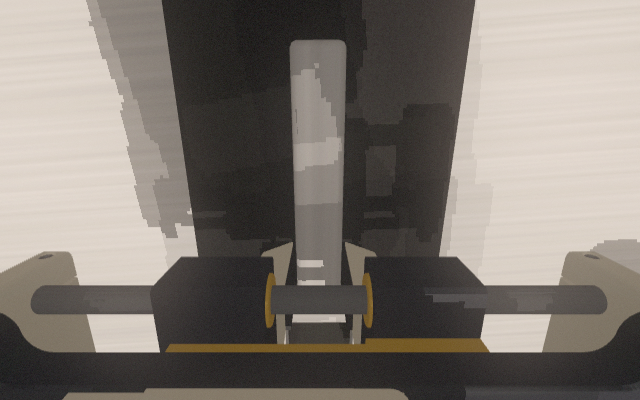

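Emit:
apply_moves --rows '[[[-0.1,1.3,0],0,1.5],[[-0.1,2.4,0],0,1.5],[[-0.1,2.6,0],0,1.5],[[-0.1,2.7,0],0,1.5],[[-0.1,2.8,0],0,1.5]]'

```text
time: 25.75
tool_pos: [574.6, 150.3, 22.5]
tcp_rot: [-1.571, -0.05, -0.073]
contact_force: [-0.7, -1.3, -3.9]
grip_width: 23.9
```

Emit:
apply_moves --rows '[[[0,0.05,0],0,1.5],[[0,0.1,0],0,1.5],[[0,0.1,0],0,1.5]]'

```text
time: 26.12
tool_pos: [574.8, 150.3, 22.1]
tcp_rot: [-1.571, -0.05, -0.073]
contact_force: [-2.3, -0.0, 2.5]
grip_width: 23.9
```

Touching down; release and lift.

Emit:
apply_moves --rows '[[[0,0,0],0,3],[[0,0,0],0,5],[[0,0,0],0,7],[[0,0,0],0,7],[[0,-0.5,0],0,7]]'

```text
time: 26.75
tool_pos: [574.3, 150.3, 26.9]
tcp_rot: [-1.571, -0.05, -0.073]
contact_force: [-0.3, -0.1, -0.6]
grip_width: 65.4
```

Emit:
apply_moves --rows '[[[0,-3,0],0,7],[[1,-8,0],0,7],[[4,-14,0],0,7],[[6,-16,0],0,7],[[6,-16,0],0,7]]'

```text
time: 27.38
tool_pos: [627.9, 146.4, 192.1]
tcp_rot: [-1.57, -0.055, -0.073]
contact_force: [-0.6, 0.4, -0.4]
grip_width: 70.0
```

Run:
```python
from h import *
go([380,100,260],-.073); snap('wrist','w23.png'); go([380,100,260],-.073)
crop('w23.png','w23a.png',190,0,450,290,3)
```

```text
d cm [-23.98  -8.12  -6.44] turn -0.0 | at [627.9 146.4 192.1] [-1.57   -0.0551 -0.0734] F [-0.6  0.4 -0.4] w 70.0 t 27.38
d cm [-23.81  -8.23  -6.43] turn -0.0 | at [626.  146.4 189.7] [-1.5708 -0.05   -0.0732] F [-1.1  0.5 -0.9] w 69.8 t 27.43
```

View pics/w23a.png

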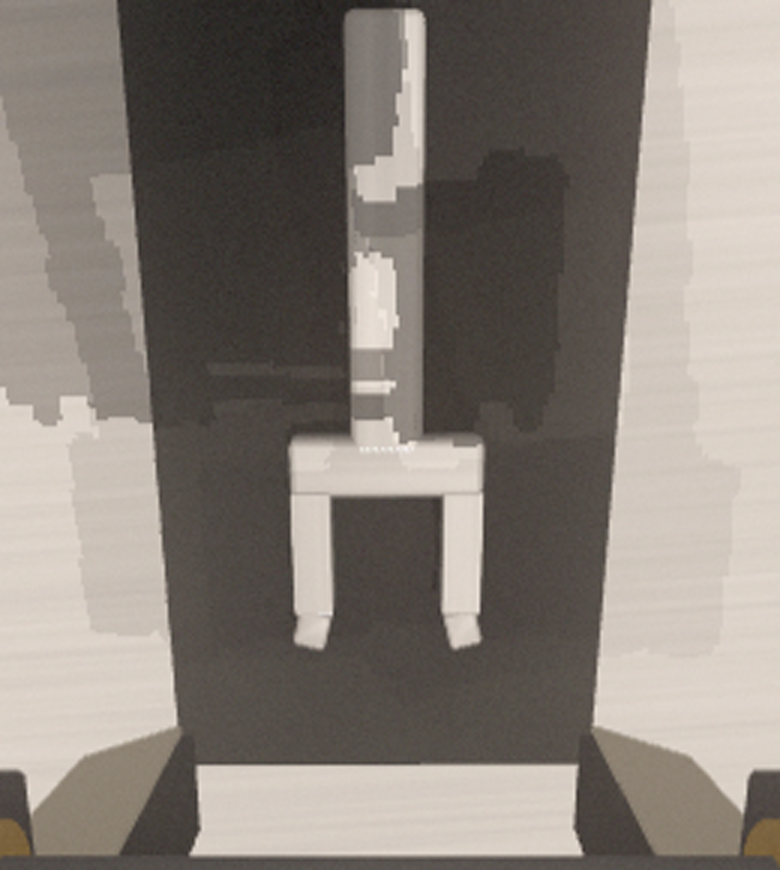

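Run:
```python
from m import *
f=lambda l: px(l,190,0,3)
m=[[-102,-12],[-102,12],[21,-33],[21,33],[41,-19],[41,19]]
p=fit(m,[('wrist',f([(344,10),(426,10),(289,437),(483,437),(331,496),(442,496)]))],18); print('sp',p)
e=back('wrist',f([(181,763),(594,763)]),4); print('mat front',e, 'mid',e.mean(0)-150*np.array([np.cos(-.073),np.sin(-.073),0]))
```

```text
sp (array([ 5.68385544e+02,  1.51421571e+02, -7.12999324e-02]), np.float64(1.8500669071207199), np.float64(1.1727353507897693))
mat front [[709.30368013  61.39229677   4.        ]
 [721.12263031 220.90615529   4.        ]] mid [565.61265277 152.0895032    4.        ]
```

Emit:
apply_moves --rows '[[[-5,-4,-1],0,7],[[-10,-8,-2],0,7],[[-14,-8,-3],0,7],[[-19,-8,4],0,7],[[-22,-8,9],0,7]]'

```text
time: 28.05
tool_pos: [415.8, 235.5, 257.4]
tcp_rot: [-1.572, -0.047, -0.075]
contact_force: [0.7, 0.8, -0.0]
grip_width: 70.0
```

Emit:
apply_moves --rows '[[[0,0,5],0,7],[[-2,0,10],0,7],[[-3,0,14],0,7],[[-4,0,18],0,7],[[-4,0,18],0,7]]'

```text
time: 28.68
tool_pos: [387.1, 419.2, 252.6]
tcp_rot: [-1.575, -0.043, -0.072]
contact_force: [-0.1, 0.1, -0.4]
grip_width: 70.2
```

Run:
```python
from h import *
snap('top','t30.png'); snap('scene','s30.png'); go([380,100,260],-.073)
crop('t30.png','t30a.png',190,70,490,270,2.6)
crop('t30.png','t30b.png',340,140,430,260,5)
```

```text
d cm [  1.55  -0.45 -31.69] turn -0.001 | at [388.3 417.1 253.4] [-1.5753 -0.0443 -0.0742] F [-0.2 -0.4 -0.1] w 69.7 t 28.77
```

View pics/t30.png

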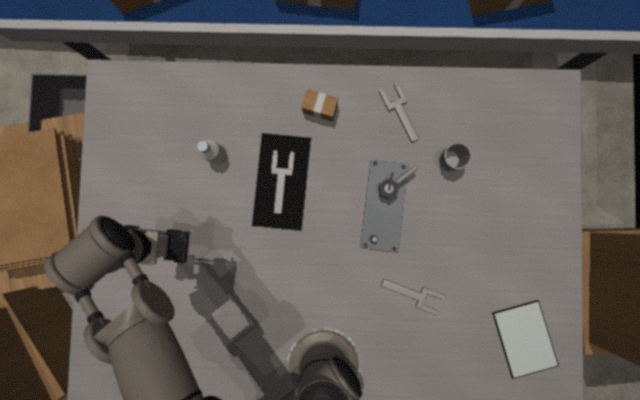

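View pics/s30.png

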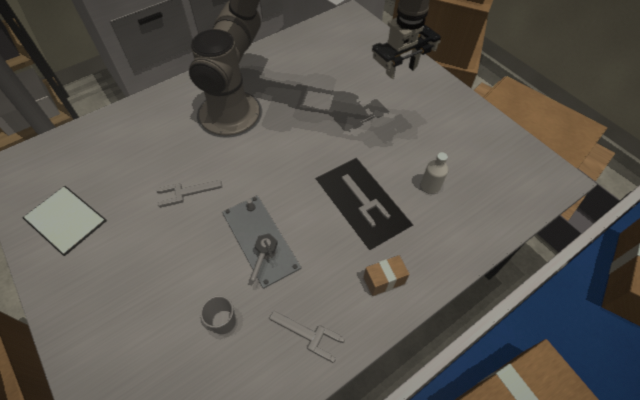

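View pics/t30b.png

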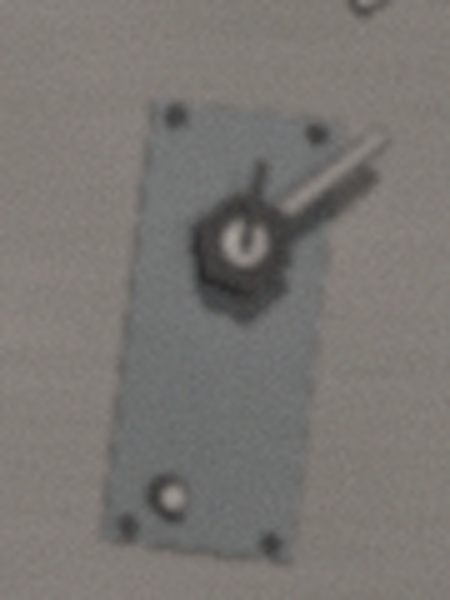

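Run:
```python
from ang import *
f=lambda l: px(l,340,140,5)
print(ang('top',f([(292,207),(380,135)]),60)); 
a=back('top',f([(243,241)]),71)[0]; b=back('top',f([(260,165)]),71)[0]; c=back('top',f([(382,135)]),58)[0]
for q in(b,c): print(np.degrees(np.arctan2(*(q-a)[1::-1])), np.hypot(*(q-a)[:2]))
print(bot.get_obs()['time'])
crop('w17.png','w17a.png',210,40,440,240,3)
```

```text
(-49.27, [[571.0, -211.4, 60.0], [616.2, -263.9, 60.0]])
-11.484527442658134 47.0009171981841
-51.38829639970359 108.69800113153693
28.775
```

View pics/w17a.png

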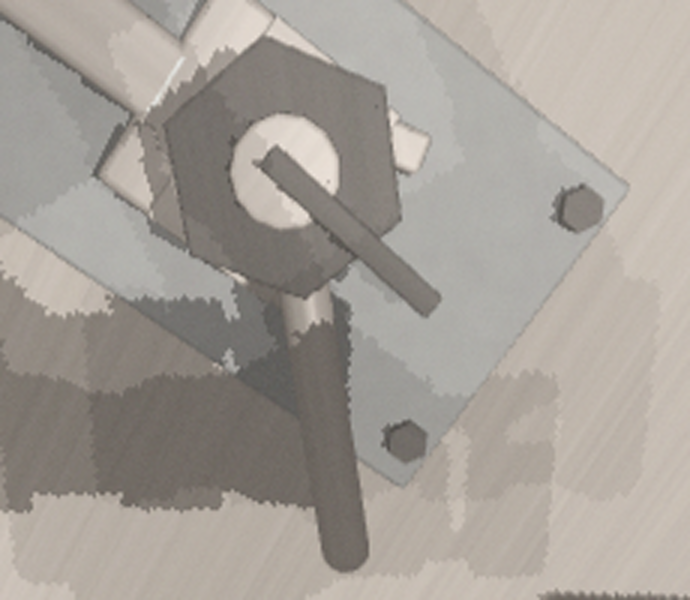

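```bash
python3 -c "
from plant import order
print(order.close_job())"
```

```text
the job is handed in; nothing more can be done
None
```

I handed the job in at 28.8 s. The spanner went onto the flats beside the post, and I swung the lever clockwise to its solid stop. I then drew the spanner off and laid it flat on the mat.

- **Locknut:** the resistance rose from about 6 N to about 21 N with almost no further movement. The last top view puts the lever 39.9° clockwise of the pointer, against 40° for fully tight. An earlier wrist view gave 39.3–39.9°.
- **Pointer:** it turned about 6° clockwise, against the 5.7° or so that the stated slack allows. It read about 5° before the final push, so roughly 1.5° came with the stop load.
- **Spanner:** in the wrist image its middle lies about 3 mm from the mat's centre, and it is parallel with the mat. The carton, bottle and cup look unmoved in the last top and scene pictures, and the gripper is clear of everything.
- **Disagreements:** the cameras differ by 1–5 mm, mostly in world x, and the wrist camera showed a sideways bias of about 1 mm. I set the spanner's depth on the flats by touching the bottom of its slot, which was about 1 mm from where the image put it. The tool also picked up a tilt of about 3° during the lever push. It stayed to the end, and the spanner still came off and set down cleanly.

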